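# Spring the jammed parts case and sort out its wrong parts

### The arm

A 6-joint arm with a two-finger parallel gripper is mounted at the origin on the work surface. World frame = base frame: x ahead of the robot, y to its left, z up, the work surface at z = 0. Lengths are in m, angles in degrees, forces in N, time in s.
With the tool pointing down it reaches from about 0.3 to 0.75 m from the base axis. Payload 8.5 kg.
Tool frame: the origin (TCP) lies between the finger pads; the fingertips stand 25 mm ahead of it and the grasp point (between the pads) lies 6 mm ahead of it; x points along the fingers, y is the direction in which the jaws open and shut, and the axes are right-handed (so a half turn about x gives the same grasp; the last joint's range is limited). The gripper opens to 85 mm and grips with 20 to 120 N. Pads are 22 mm wide; open, the fingers measure 114 mm over their backs; the gripper's body (76 mm by 85 mm) begins 54 mm behind the grasp point. The pads swing forward as they close: fully open they stand 13 mm farther back than shut.
Start: joints at [-88.31, 21.807, 74.336, -0, 83.858, -12.336], TCP at [0.133, -0.534, 0.256] pointing down, gripper open.
Joint ranges: [-178.18, 178.18], [-50.72, 133.34], [12.68, 142.11], [-81.47, 261.47], [9.98, 163.14], [-165.26, 165.26]. Speed limits (degrees/s): [136.94, 136.94, 180, 180, 180, 180].

### API

Orientations are given as a 3x3 rotation matrix whose columns are the frame's x, y, z axes.
In Python, from rig import sensors, get_image, workorder gives the robot as it stands.
- The arm moves only by the tool arm_command, never from a script. Its argument "plan" is a list that holds one entry, the list of rows, each a list of 6 numbers: the shift along the tool's x, y, z in units of 25 mm (1.0 is 25 mm), then the turn, a rotation vector about the tool's x, y, z in units of 6 degrees (1.0 is 6 degrees). In form: [[[dx, dy, dz, ax, ay, az], ...]]. A call has 1 to 10 rows; each row is the pose to reach, as a shift and turn from the pose commanded when the call began, along the tool's axes at that moment; what a row does not reach only later rows make up. A row lasts 1/10 s, in which the tool goes at most 50 mm and 8.59 degrees, less where a joint would pass 70% of its speed; a pose out of reach is approached as far as the arm can. A call with a gripper value outside its range is refused whole. "jaw" is the closure, from 0 (fully open) to 1 (shut), set as the call begins (left out, the last holds). The fingers move at their own pace and stop on an object; "newtons" is the grip in N (left out, the last holds). Time passes only in rows, so rows that repeat a pose let the fingers close. It gives the time, the measured TCP pose, the force and the opening at its end, in the units of the state.
- sensors.observe(): the state, without advancing time (a new reading comes with each control period).
- get_image(name): name is "side" or "top" or "wrist"; returns a dict with "img" (400x640x3 uint8, red, green, blue), "fx", "fy", "cx", "cy" (pixels), "dist" ([k1, k2, p1, p2, k3] as OpenCV has them; the pictures are not rectified), "T" (4x4, takes a point from camera to world coordinates). Camera axes: x right, y up, looking along -z (the intrinsics and any distortion apply to the point x, -y, -z); pixel columns grow to the right and rows downward; lengths in m; the calibration is good to about 2 mm. A picture is of the moment at which its call begins. There is no depth.
- workorder.close_job(): hands the job in, once; it reports no verdict.
The state is a dict: "time_s": time; "q": joint angles; "qvel": joint speeds; "joint_efforts": joint torques, N m; "position": TCP position; "tool_rot": TCP orientation; "ft_force": force on the tool from outside, world axes, zero at the start; "wrist_torque": the same for the moment, N m; "grip_width": finger opening in m.
Only numpy, scipy, OpenCV 4.12 (cv2) and the standard library are available. Lean on these libraries where they do the work, as an engineer would, in place of code of your own. Each camera call takes 0.05 s, during which the arm holds its last target. There are 200 camera calls.

### The job

The lid of the plywood parts case is jammed: stand the timber chock before the case's front, lay the pry bar over it with its end under the lid's lip, lever the lid loose with the bar bearing on the chock, then swing the lid right up. The bay nearer the robot is for round bushes and the other bay for rectangular blocks: take out every part that stands in the wrong bay and put it in the grey tray, leaving the rightly packed ones in their bays. Finish by bringing the lid down again onto its catch and have the bar lying back on the middle of the grey rubber mat; the chock may stay where it is, and the other things on the bench are to be left alone.

Things in the scene. Friction and masses are not known exactly. Their poses are not given: they have to be found in the camera images.
- case: plywood case fixed to the bench, outside 220 (x) by 316 (y) by 95 high, walls 8, inner floor 8 above the bench; origin at the centre of its underside. Front faces local -x, lid hinges on the local +x wall. A divider 6 thick, top 33 above the bench, at local y = 0 makes two bays. Parts stand upright at about local x = -50 or 40, |y| = 34 or 102, blocks with their 36 mm side along y
- bush_bay (a point): centre of the floor of the bush bay, the half of the case with local y > 0, nearer the robot: white discs painted on its floor, a round steel mark on the front. Neighbours along local y stand about 30 mm apart, face to face
- block_bay (a point): centre of the floor of the block bay, the half of the case with local y < 0, farther from the robot: white rectangles painted on its floor, a square steel mark on the front
- lid (a joint): plywood lid, 245 by 320 by 12 thick, 0.4 kg; in rad, 0 shut, grows to 1.8 as it opens, turning about the case's local +y through lid_hinge. A spring catch grips it: 30 to 35 N at the front edge start it, over the first 10 mm of lift (to 0.055 rad). Beyond that the stiff hinge takes about 6 N and the lid stays where it is left. Let down, it rests on the catch at about 0.05 to 0.07 rad: enough
- lid_hinge (a point): middle of the hinge line, 95 above the bench; the lid's underside passes through it
- lid_lip (a point): middle of the lid's front edge, on its underside: 245 from the hinge line, 95 above the bench when shut. The lid juts out 25 beyond the case's front wall along its whole 320 mm width: this lip is what the bar goes under
- lid_handle (a point): middle of the round steel handle bar on the lid: diameter 10, 110 long, parallel to the hinge, its axis 30 above the lid's top face (42 above its underside) and 190 from the hinge line
- bar: pry bar: straight flat steel bar, 250 long (x), 20 wide (y), 8 thick (z), about 0.3 kg; origin at the centre of its underside. Both ends are alike, so either may be used
- bar_tip (a point): the bar's end at its local x = +125, mid-thickness
- chock: loose timber chock, the fulcrum, 50 (x) by 64 (y), 90 high, about 0.35 kg; origin at the centre of its underside. Its top is a rounded ridge of radius 20 along its local y, axis 70 above the underside. With the ridge parallel to the lid's lip and about 55 out from it, the bar can slope over it, one end under the lip, the other end up
- mat: thin grey rubber mat fixed on the bench, 270 (x) by 90 (y), 3 thick, where the bar lies at first; origin at the centre of its underside
- tray: grey open steel tray for the wrongly packed parts, fixed, 250 (x) by 170 (y) by 40 high, walls and floor 4; origin at the centre of its underside
- bush_a: a round aluminium bush, diameter 38, 70 high, about 0.2 kg; origin at the centre of its underside, z along its axis (up when it stands). One of four alike, bush_a to bush_d. May be absent (no pose). The letter does not tell whether it is rightly packed: go by where it stands
- block_a: a rectangular aluminium block, 56 (x) by 36 (y) by 70 (z) high, about 0.25 kg; origin at the centre of its underside. One of four alike, block_a to block_d. May be absent (no pose). The letter does not tell whether it is rightly packed: go by where it stands
- bush_b: a round aluminium bush, diameter 38, 70 high, about 0.2 kg; origin at the centre of its underside, z along its axis (up when it stands). One of four alike, bush_a to bush_d. May be absent (no pose). The letter does not tell whether it is rightly packed: go by where it stands
- block_b: a rectangular aluminium block, 56 (x) by 36 (y) by 70 (z) high, about 0.25 kg; origin at the centre of its underside. One of four alike, block_a to block_d. May be absent (no pose). The letter does not tell whether it is rightly packed: go by where it stands
- bush_c: a round aluminium bush, diameter 38, 70 high, about 0.2 kg; origin at the centre of its underside, z along its axis (up when it stands). One of four alike, bush_a to bush_d. May be absent (no pose). The letter does not tell whether it is rightly packed: go by where it stands
- block_c: a rectangular aluminium block, 56 (x) by 36 (y) by 70 (z) high, about 0.25 kg; origin at the centre of its underside. One of four alike, block_a to block_d. May be absent (no pose). The letter does not tell whether it is rightly packed: go by where it stands
- bush_d: a round aluminium bush, diameter 38, 70 high, about 0.2 kg; origin at the centre of its underside, z along its axis (up when it stands). One of four alike, bush_a to bush_d. May be absent (no pose). The letter does not tell whether it is rightly packed: go by where it stands
- block_d: a rectangular aluminium block, 56 (x) by 36 (y) by 70 (z) high, about 0.25 kg; origin at the centre of its underside. One of four alike, block_a to block_d. May be absent (no pose). The letter does not tell whether it is rightly packed: go by where it stands
- hammer: bystander: hammer lying on the left, behind the hinge
- wrench: bystander: wrench, 180 long, lying beyond the chock
- spray: bystander: spray can, diameter 54, 170 high, left of the robot
- disc: bystander: grinding disc, diameter 116, 6 thick, lying beyond the tray
Things that resemble listed ones, but are neither listed nor needed, are in the scene too. Of the things shaped like the chock, the wooden one is meant.

How it is judged (in metres and radians):
On the way, in this order (a step that is already met when the one before it is completed fails the run):
1. with the lid still tight, the bar bears on both the chock and the lid (over 2 N each) (value of joint lid below 0.04 rad and contact force between bar and lid above 2 N and contact force between bar and chock above 2 N).
2. the lid is levered off its catch (over 0.06 rad) by the bar bearing on the chock (value of joint lid between 0.06 and 0.4 rad and contact force between bar and lid above 2 N and contact force between bar and chock above 2 N), for 0.05 s.
3. the lid is swung up (over 1.3 rad) (value of joint lid above 1.3 rad), for 0.2 s.
At the end, for the whole second after the job is handed in: The lid is down within 0.1 rad of shut; every wrongly packed part rests inside the tray; every rightly packed part is still in its own bay, on the case floor; the bar lies flat on the mat, its middle within 60 mm of the mat's middle, at rest (value of joint lid below 0.1 rad and horizontal distance between bar and mat below 0.06 m and height (world z) of bar below 0.015 m and angle between bar's own x axis and vertical above 1.5 rad and linear speed of each of bar, block_c, block_d, bush_c, bush_d below 0.03 m/s and x of block_c in the frame of tray between -0.122 and 0.122 m and y of block_c in the frame of tray between -0.082 and 0.082 m and height (world z) of each of block_c, block_d, bush_c, bush_d below 0.07 m and x of block_d in the frame of tray between -0.122 and 0.122 m and y of block_d in the frame of tray between -0.082 and 0.082 m and x of bush_c in the frame of tray between -0.122 and 0.122 m and y of bush_c in the frame of tray between -0.082 and 0.082 m and x of bush_d in the frame of tray between -0.122 and 0.122 m and y of bush_d in the frame of tray between -0.082 and 0.082 m and y of bush_a in the frame of case between 0 and 0.15 m and x of bush_a in the frame of case between -0.102 and 0.102 m and height (world z) of each of bush_a, bush_b, block_a, block_b below 0.06 m and y of bush_b in the frame of case between 0 and 0.15 m and x of bush_b in the frame of case between -0.102 and 0.102 m and y of block_a in the frame of case between -0.15 and 0 m and x of block_a in the frame of case between -0.102 and 0.102 m and y of block_b in the frame of case between -0.15 and 0 m and x of block_b in the frame of case between -0.102 and 0.102 m); the robot touches nothing.
It fails at once if the hammer is moved by more than 40 mm (distance of hammer from where it was at the start of the episode above 0.04 m).
It fails at once if the wrench is moved by more than 40 mm (distance of wrench from where it was at the start of the episode above 0.04 m).
It fails at once if the spray is moved by more than 40 mm (distance of spray from where it was at the start of the episode above 0.04 m).
It fails at once if the disc is moved by more than 40 mm (distance of disc from where it was at the start of the episode above 0.04 m).
Of block_c, block_d, bush_c, bush_d only 2 to 3 are there at a start; the rules pass over those that are not, and their reading is None.
At some moment in a run one of chock, bar may be knocked a few centimetres aside while the robot is not near it.
Once in a run the grip may slacken for a moment while it holds something.
It also fails if it takes over 210 s, if anything falls off the work surface, if the arm or the gripper's body presses on something with over 40 N, if the wrist force passes 120 N, or if a joint passes its speed limit or range.

## Working session

There is one attempt and no reset: what is moved stays moved. The work goes in short steps, Python scripts to look and compute and a tool call to move; the robot and the scene stay as the last step left them, time stands still between calls to the robot, and variables do not carry over. Pictures are saved under pics/ and viewed, about 12 in all and at most 16, crops included, and the job is handed in when it is done.

Besides the shell and the picture viewer there is one more tool, called after "Call:" in YAML: its name, and indented under it one key for each argument. arm_command: Moves the arm, as the interface text tells. Its arguments: {"type":"object","properties":{"plan":{"type":"array","items":{"type":"array","items":{"type":"array","items":{"type":"number"}}}},"jaw":{"type":"number"},"newtons":{"type":"number"}},"required":["plan"]}

```bash
mkdir -p pics; ls
python3 - <<'E'
from rig import sensors,get_image
import cv2
for n in ("side","top"):
    d=get_image(n); cv2.imwrite(f"pics/{n}0.png",d["img"][:,:,::-1]); print(n,d["fx"],d["fy"],d["cx"],d["cy"],d["dist"]);print(d["T"])
print(sensors.observe())
E
```

```text
pics
side 415.3804971743567 415.3804971743567 321.8653694834858 196.56986928131354 [0.03579188 0.         0.         0.         0.        ]
[[-0.82116411  0.44316964 -0.35956943  0.09367813]
 [-0.5706173  -0.62738692  0.52988824  0.69831574]
 [ 0.00924122  0.64030174  0.76806789  1.06521654]
 [ 0.          0.          0.          1.        ]]
top 478.99072573943243 478.99072573943243 320.63027727978294 203.9790920648958 [-0.07614319  0.          0.          0.          0.        ]
[[ 3.59011735e-03  9.81293124e-01 -1.92486142e-01  3.25617004e-01]
 [-9.99867196e-01  4.62625998e-04 -1.62903616e-02  1.20466313e-02]
 [-1.58965707e-02  1.92519064e-01  9.81164466e-01  1.32411485e+00]
 [ 0.00000000e+00  0.00000000e+00  0.00000000e+00  1.00000000e+00]]
{'time_s': 0.1, 'q': array([-8.83120991e+01,  2.18394087e+01,  7.43801121e+01,  2.12706388e-04,
        8.38587675e+01, -1.23375914e+01]), 'qvel': array([-0.05536717, -0.05935269, -0.15691215, -0.10264169, -0.05982587,
        0.05195428]), 'joint_efforts': array([ 2.49611134e-03, -4.49221659e+01, -2.31655598e+01, -2.04332819e-04,
        3.70286245e-03, -8.89648845e-06]), 'position': array([ 0.13326917, -0.53336931,  0.2557539 ]), 'tool_rot': array([[-3.65576761e-05,  2.42353167e-01, -9.70188096e-01],
       [ 1.36590419e-03, -9.70187179e-01, -2.42352989e-01],
       [-9.99999066e-01, -1.33404385e-03, -2.95563418e-04]]), 'ft_force': array([0.4304047 , 0.18383669, 0.1439497 ]), 'wrist_torque': array([-0.06339889, -0.00069459, -0.01196771]), 'grip_width': 0.08549913499480229}
```

View pics/top0.png

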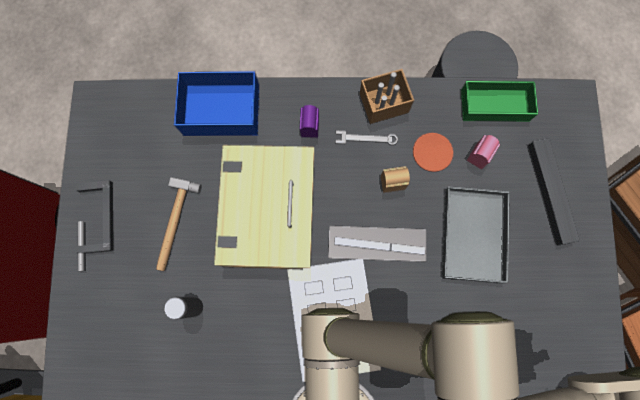

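View pics/side0.png

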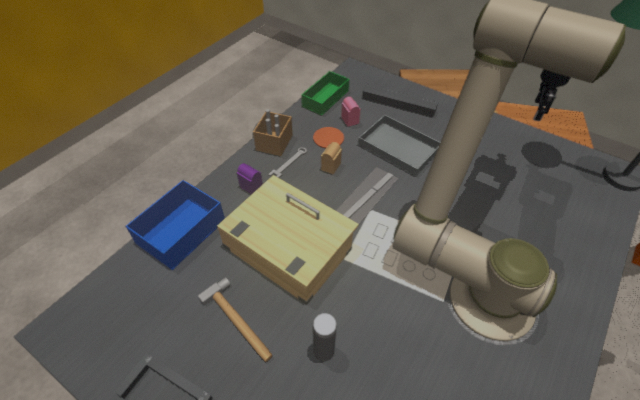

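```bash
cat > h.py <<'E'
import numpy as np,cv2
from rig import sensors,get_image
def K(d): return np.array([[d["fx"],0,d["cx"]],[0,d["fy"],d["cy"]],[0,0,1]])
def ray(d,p):
    u=cv2.undistortPoints(np.array(p,float).reshape(-1,1,2),K(d),np.array(d["dist"],float))[:,0]
    v=np.c_[u[:,0],-u[:,1],-np.ones(len(u))]@d["T"][:3,:3].T
    return d["T"][:3,3],v
def plane(d,p,z):
    o,v=ray(d,p); return o+v*((z-o[2])/v[:,2])[:,None]
def proj(d,P):
    c=(np.array(P,float).reshape(-1,3)-d["T"][:3,3])@d["T"][:3,:3]; c=c*[1,-1,-1]
    return cv2.projectPoints(c,np.zeros(3),np.zeros(3),K(d),np.array(d["dist"],float))[0][:,0]
def blob(mask,roi,k=3):
    x0,y0,x1,y1=roi; m=np.zeros(mask.shape,np.uint8); m[y0:y1,x0:x1]=mask[y0:y1,x0:x1]
    m=cv2.morphologyEx(m.astype(np.uint8),cv2.MORPH_CLOSE,np.ones((k,k)))
    c=max(cv2.findContours(m,cv2.RETR_EXTERNAL,cv2.CHAIN_APPROX_NONE)[0],key=cv2.contourArea)
    return c[:,0]
def save(n,im): cv2.imwrite(f"pics/{n}.png",np.ascontiguousarray(im[:,:,::-1]))
def st():
    s=sensors.observe(); print("t",round(s["time_s"],2),"p",s["position"].round(4),"F",s["ft_force"].round(1),"w",round(s["grip_width"],4)); print(s["tool_rot"].round(3).tolist()); return s
E
python3 - <<'E'
from h import *
d=get_image("top"); s=get_image("side"); im=d["img"]; hsv=cv2.cvtColor(im,cv2.COLOR_RGB2HSV); H,S,V=cv2.split(hsv)
def rep(n,c,z):
    P=plane(d,c,z)[:,:2].astype(np.float32); r=cv2.minAreaRect(P); b=cv2.boxPoints(r); print(n,np.round(r[0],4),np.round(r[1],4),round(r[2],1),b.round(3).tolist())
rep("lid",blob((S>60)&(V>150)&(H>20)&(H<40),(200,130,330,280)),.107)
rep("bar",blob((V>165)&(S<50),(330,225,430,262)),.011)
rep("mat",blob((V>100)&(S<50),(322,218,432,268)),.003)
rep("chock",blob((S>80)&(H<25)&(V>60),(375,160,415,195)),.08)
rep("tray",blob((V>80)&(S<60),(435,180,515,290)),.04)
rep("handle",blob((S<45)&(V>60),(278,170,300,235)),.137)
a=cv2.resize(im[120:290,320:520],None,fx=4,fy=3.2,interpolation=2)
c=cv2.resize(s["img"][110:230,270:450],None,fx=4,fy=4,interpolation=2)
save("z0",cv2.resize(im[130:200,340:430],None,fx=6,fy=6,interpolation=2)); 
z=cv2.resize(s["img"][130:220,270:410],None,fx=4,fy=4,interpolation=2);w=cv2.resize(im[150:270,325:450],None,fx=3,fy=3,interpolation=2)
o=np.zeros((360,560+375,3),np.uint8);o[:,:560]=z;o[:,560:]=w;save("z0",cv2.resize(o,(800,308)))
E
```

```text
lid [0.5622 0.2095] [0.1828 0.3198] 89.6 [[0.4020000100135803, 0.11900000274181366], [0.7210000157356262, 0.11699999868869781], [0.7229999899864197, 0.30000001192092896], [0.40299999713897705, 0.3019999861717224]]
bar [ 0.4715 -0.1218] [0.0938 0.259 ] 0.0 [[0.42399999499320984, 0.00800000037997961], [0.42500001192092896, -0.25099998712539673], [0.5189999938011169, -0.25099998712539673], [0.5180000066757202, 0.00800000037997961]]
mat [ 0.4637 -0.115 ] [0.2868 0.1172] 88.6 [[0.4020000100135803, -0.25699999928474426], [0.5189999938011169, -0.25999999046325684], [0.5260000228881836, 0.027000000700354576], [0.4090000092983246, 0.029999999329447746]]
chock [ 0.6385 -0.1664] [0.0605 0.0756] 8.3 [[0.6029999852180481, -0.13300000131130219], [0.6140000224113464, -0.20800000429153442], [0.6740000247955322, -0.19900000095367432], [0.6629999876022339, -0.125]]
tray [ 0.497  -0.3868] [0.2214 0.3065] 87.7 [[0.33899998664855957, -0.4909999966621399], [0.6460000276565552, -0.5040000081062317], [0.6549999713897705, -0.28200000524520874], [0.3479999899864197, -0.27000001072883606]]
handle [0.5648 0.1026] [0.0256 0.1654] 88.9 [[0.4819999933242798, 0.09099999815225601], [0.6470000147819519, 0.08799999952316284], [0.6480000019073486, 0.11400000005960464], [0.4819999933242798, 0.11699999868869781]]
```

View pics/z0.png

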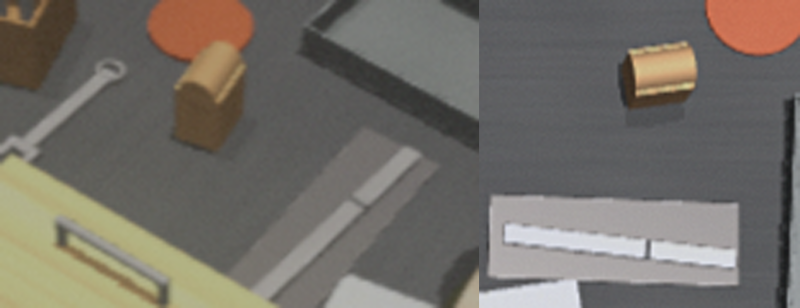

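Run:
```python
from h import *
d=get_image("top"); im=d["img"]; hsv=cv2.cvtColor(im,cv2.COLOR_RGB2HSV); H,S,V=cv2.split(hsv)
print(im[235:258:2,360].tolist()); print(im[205,470].tolist(),im[300,420].tolist(),im[165:192:3,395].tolist())
def rep(n,P2,z):
    P=plane(d,P2,z)[:,:2].astype(np.float32); r=cv2.minAreaRect(P); b=cv2.boxPoints(r); print(n,np.round(r[0],4),np.round(r[1],4),round(r[2],1),b.round(3).tolist())
def pts(m,roi):
    x0,y0,x1,y1=roi; yy,xx=np.nonzero(m[y0:y1,x0:x1]); return np.c_[xx+x0,yy+y0]
def big(m,roi):
    return blob(m,roi,1)
m=(S>60)&(V>150)&(H>20)&(H<40)
for z in (.107,.095): rep("lid",pts(m,(205,135,325,275)),z)
for t in (200,215,225): 
    p=pts((V>t)&(S<50),(332,232,427,260)); rep("bar",p,.011); 
c=blob((V>160)&(S<60),(328,226,427,250),3); rep("mat",c,.003)
c=blob((V>95)&(S<60)&(V<200),(440,183,512,286),3); rep("tray",c,.02)
p=pts((S>60)&(H<25)&(V>150),(375,160,415,195)); rep("chocktop",p,.09)
```

```text
[[167, 164, 163], [168, 165, 166], [153, 149, 150], [215, 218, 225], [215, 217, 223], [216, 217, 226], [168, 168, 175], [173, 169, 169], [172, 169, 169], [173, 168, 167], [175, 172, 173], [174, 168, 169]]
[150, 156, 157] [90, 92, 95] [[91, 94, 97], [179, 153, 119], [193, 150, 112], [207, 179, 132], [209, 184, 137], [189, 148, 110], [146, 119, 87], [94, 74, 56], [74, 56, 41]]
lid [0.5628 0.1774] [0.2422 0.3198] 88.5 [[0.4000000059604645, 0.05999999865889549], [0.718999981880188, 0.052000001072883606], [0.7260000109672546, 0.2939999997615814], [0.4059999883174896, 0.30300000309944153]]
lid [0.5652 0.179 ] [0.2446 0.3229] 88.5 [[0.4009999930858612, 0.061000000685453415], [0.7229999899864197, 0.05299999937415123], [0.7300000190734863, 0.296999990940094], [0.40700000524520874, 0.3050000071525574]]
bar [ 0.4504 -0.1261] [0.2471 0.0538] 83.4 [[0.4090000092983246, -0.2460000067949295], [0.46299999952316284, -0.25200000405311584], [0.4909999966621399, -0.007000000216066837], [0.43799999356269836, -0.0]]
bar [ 0.4497 -0.1246] [0.2444 0.0504] 83.1 [[0.4099999964237213, -0.24300000071525574], [0
[... 295 characters left out ...]
[0.4729999899864197, -0.007000000216066837]]
mat [ 0.4889 -0.1223] [0.0614 0.2654] 0.0 [[0.4580000042915344, 0.009999999776482582], [0.4580000042915344, -0.2549999952316284], [0.5199999809265137, -0.2549999952316284], [0.5199999809265137, 0.009999999776482582]]
tray [ 0.5037 -0.3949] [0.2011 0.2845] 87.4 [[0.3569999933242798, -0.48899999260902405], [0.640999972820282, -0.5019999742507935], [0.6499999761581421, -0.3009999990463257], [0.3659999966621399, -0.2879999876022339]]
chocktop [ 0.6427 -0.1692] [0.0493 0.0651] 8.3 [[0.6140000224113464, -0.14100000262260437], [0.6230000257492065, -0.20499999821186066], [0.671999990940094, -0.1979999989271164], [0.6620000004768372, -0.13300000131130219]]
```

```bash
cat >> h.py <<'E'
from scipy.spatial.transform import Rotation as Ro
def Rdown(yaw,pitch=0):
    c,s=np.cos(np.radians(yaw)),np.sin(np.radians(yaw)); R=np.array([[0,c,s],[0,s,-c],[-1,0,0.]])
    return R@Ro.from_euler("y",pitch,degrees=True).as_matrix()
def row(p,yaw,pitch=0,p0=None,R0=None):
    s=sensors.observe(); p0=s["position"] if p0 is None else np.array(p0); R0=s["tool_rot"] if R0 is None else R0
    r=np.r_[R0.T@(np.array(p)-p0)/.025,Ro.from_matrix(R0.T@Rdown(yaw,pitch)).as_rotvec(degrees=True)/6]
    print("row",r.round(2).tolist()); return r
def cam(n,name=None):
    d=get_image(n)
    if name: save(name,d["img"])
    return d
E
python3 -c "
from h import *
row((.641,-.167,.25),-82)"
```

```text
row [0.25, -9.3, -23.26, 1.0, -0.0, 0.01]
```

Call:
arm_command:
  plan:
    - [[0.25,-9.3,-23.26,1,0,0],[0.25,-9.3,-23.26,1,0,0],[0.25,-9.3,-23.26,1,0,0],[0.25,-9.3,-23.26,1,0,0],[0.25,-9.3,-23.26,1,0,0],[0.25,-9.3,-23.26,1,0,0],[0.25,-9.3,-23.26,1,0,0],[0.25,-9.3,-23.26,1,0,0],[0.25,-9.3,-23.26,1,0,0],[0.25,-9.3,-23.26,1,0,0]]

```text
time_s: 1.25
position: [0.5402, -0.2394, 0.2513]
tool_rot: [[-0.0, 0.14, -0.99], [-0.0, -0.99, -0.14], [-1.0, 0.0, 0.0]]
ft_force: [1.5, -0.9, 0.2]
grip_width: 0.0854
```

Call:
arm_command:
  plan:
    - [[0,0,0,0,0,0]]

```text
time_s: 1.35
position: [0.5421, -0.2371, 0.2506]
tool_rot: [[0.0, 0.146, -0.989], [0.001, -0.989, -0.146], [-1.0, -0.001, -0.001]]
ft_force: [-0.8, -0.3, -0.2]
grip_width: 0.0854
```

```bash
python3 -c "
from h import *
st(); row((.641,-.167,.25),-82)"
```

```text
t 1.35 p [ 0.5421 -0.2371  0.2506] F [-0.8 -0.3 -0.2] w 0.0854
[[0.0, 0.146, -0.989], [0.001, -0.989, -0.146], [-1.0, -0.001, -0.001]]
row [0.03, -2.2, -4.32, 0.06, -0.01, 0.01]
```

Call:
arm_command:
  plan:
    - [[0,-2.2,-4.3,0,0,0],[0,-2.2,-4.3,0,0,0],[0,-2.2,-4.3,0,0,0],[0,-2.2,-4.3,0,0,0],[0,-2.2,-4.3,0,0,0],[0,-2.2,-4.3,0,0,0]]

```text
time_s: 1.95
position: [0.6366, -0.1726, 0.2515]
tool_rot: [[-0.0, 0.138, -0.99], [-0.0, -0.99, -0.138], [-1.0, 0.0, 0.0]]
ft_force: [-0.5, 0.4, 0.3]
grip_width: 0.0853
```

Run:
```python
from h import *
st(); d=cam("wrist","w1"); t=cam("top"); print(proj(d,[(.641,-.167,.09)]))
```

```text
t 1.95 p [ 0.6366 -0.1726  0.2515] F [-0.5  0.4  0.3] w 0.0853
[[-0.0, 0.138, -0.99], [-0.0, -0.99, -0.138], [-1.0, 0.0, 0.0]]
[[313.5621866  180.69215501]]
```

View pics/w1.png

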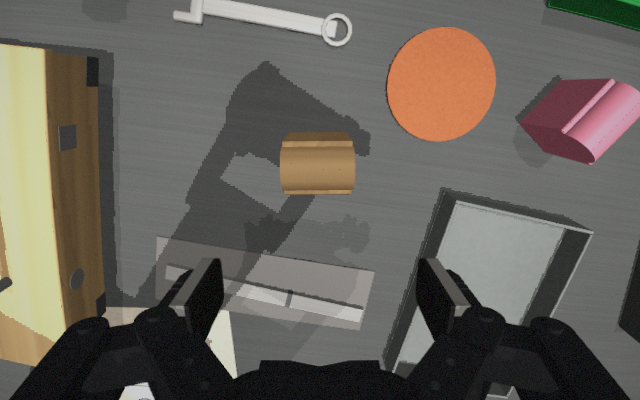

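Run:
```python
from h import *
d=cam("wrist"); im=d["img"]; print(d["T"][:3,3].round(3)); H,S,V=cv2.split(cv2.cvtColor(im,cv2.COLOR_RGB2HSV))
print([(r,im[r,318].tolist()) for r in range(128,198,3)])
m=(S>70)&(H<25)&(V>70)
c=blob(m,(265,115,375,210)); r=cv2.minAreaRect(c.astype(np.float32)); b=cv2.boxPoints(r); print(b.round(0).tolist())
for z in (.07,.09): print(z,plane(d,b,z).round(4).tolist())
c=c[np.argsort(c[:,0])]; print("left col",c[0],"right",c[-1])
st()
```

```text
[ 0.713 -0.162  0.37 ]
[(128, [72, 73, 74]), (131, [74, 77, 75]), (134, [100, 80, 53]), (137, [106, 82, 55]), (140, [103, 82, 55]), (143, [165, 133, 92]), (146, [161, 130, 92]), (149, [136, 107, 76]), (152, [149, 120, 80]), (155, [150, 119, 81]), (158, [156, 124, 83]), (161, [164, 132, 90]), (164, [171, 141, 97]), (167, [174, 142, 100]), (170, [171, 138, 96]), (173, [167, 135, 94]), (176, [163, 131, 91]), (179, [160, 129, 88]), (182, [154, 122, 86]), (185, [139, 110, 77]), (188, [122, 96, 66]), (191, [168, 136, 93]), (194, [131, 113, 87]), (197, [106, 107, 105])]
[[280.0, 132.0], [354.0, 132.0], [354.0, 194.0], [280.0, 194.0]]
0.07 [[0.676, -0.132, 0.07], [0.685, -0.1969, 0.07], [0.6285, -0.2064, 0.07], [0.619, -0.138, 0.07]]
0.09 [[0.6785, -0.134, 0.09], [0.6869, -0.1945, 0.09], [0.6341, -0.2034, 0.09], [0.6253, -0.1396, 0.09]]
left col [280 152] right [354 170]
t 2.1 p [ 0.6368 -0.1724  0.2517] F [ 0.2 -0.  -1.1] w 0.0854
[[0.0, 0.138, -0.99], [-0.0, -0.99, -0.138], [-1.0, 0.0, -0.0]]
```

```bash
python3 -c "
from h import *
row((.645,-.168,.062),-82)"
```

```text
row [7.59, -0.13, -0.35, -0.01, -0.0, -0.0]
```

Call:
arm_command:
  plan:
    - [[2,-0.1,-0.35,0,0,0],[4,-0.1,-0.35,0,0,0],[5.5,-0.1,-0.35,0,0,0],[6.7,-0.1,-0.35,0,0,0],[7.6,-0.1,-0.35,0,0,0],[7.6,-0.1,-0.35,0,0,0]]

```text
time_s: 2.7
position: [0.6441, -0.1678, 0.0583]
tool_rot: [[-0.006, 0.139, -0.99], [0.003, -0.99, -0.139], [-1.0, -0.003, 0.005]]
ft_force: [0.8, 0.3, -0.5]
grip_width: 0.0856
```

Call:
arm_command:
  plan:
    - [[0,0,0,0,0,0],[0,0,0,0,0,0],[0,0,0,0,0,0],[0,0,0,0,0,0],[0,0,0,0,0,0],[0,0,0,0,0,0]]
  jaw: 1
  newtons: 60

```text
time_s: 3.3
position: [0.6466, -0.1684, 0.0635]
tool_rot: [[0.003, 0.14, -0.99], [-0.002, -0.99, -0.14], [-1.0, 0.002, -0.003]]
ft_force: [-1.5, -1.7, 7.3]
grip_width: 0.0633
```

```bash
python3 -c "
from h import *
s=st(); p=s['position']; row(p+[0,0,.07],-82); row((.566,-.0,.13),-1.5)"
```

```text
t 3.3 p [ 0.6466 -0.1684  0.0635] F [-1.5 -1.7  7.3] w 0.0633
[[0.003, 0.14, -0.99], [-0.002, -0.99, -0.14], [-1.0, 0.002, -0.003]]
row [-2.8, 0.01, -0.01, 0.0, -0.03, -0.02]
row [-2.68, -7.11, 2.24, -13.41, -0.01, -0.04]
```

Call:
arm_command:
  plan:
    - [[-2,0,0,0,0,0],[-2.7,0,0,0,0,0],[-2.7,-1.4,0.5,-1.4,0,0],[-2.7,-2.4,0.8,-2.8,0,0],[-2.7,-3.4,1.2,-4.2,0,0],[-2.7,-4.4,1.5,-5.6,0,0],[-2.7,-5.4,1.8,-7,0,0],[-2.7,-6.4,2,-8.4,0,0],[-2.7,-7.1,2.2,-9.8,0,0],[-2.7,-7.1,2.2,-11.2,0,0]]

```text
time_s: 4.3
position: [0.5652, 0.0025, 0.129]
tool_rot: [[-0.001, 0.969, -0.247], [0.001, -0.247, -0.969], [-1.0, -0.002, -0.0]]
ft_force: [0.4, 0.3, -4.3]
grip_width: 0.0635
```

Call:
arm_command:
  plan:
    - [[0,0,0,-1.2,0,0],[0,0,0,-2.2,0,0],[0,0,0,-2.2,0,0]]

```text
time_s: 4.6
position: [0.5663, 0.0005, 0.1289]
tool_rot: [[-0.0, 1.0, -0.026], [0.0, -0.026, -1.0], [-1.0, -0.0, -0.0]]
ft_force: [-0.5, -0.2, -3.7]
grip_width: 0.0634
```

```bash
python3 -c "
from h import *
s=st(); row((.566,-.0,.0645),-1.5)"
```

```text
t 4.6 p [5.663e-01 5.000e-04 1.289e-01] F [-0.5 -0.2 -3.7] w 0.0634
[[-0.0, 1.0, -0.026], [0.0, -0.026, -1.0], [-1.0, -0.0, -0.0]]
row [2.58, -0.01, 0.02, -0.0, -0.0, 0.0]
```

Call:
arm_command:
  plan:
    - [[1.3,0,0,0,0,0],[2.1,0,0,0,0,0],[2.4,0,0,0,0,0],[2.57,0,0,0,0,0],[2.57,0,0,0,0,0],[2.57,0,0,0,0,0]]

```text
time_s: 5.2
position: [0.567, 0.0002, 0.0655]
tool_rot: [[0.002, 1.0, -0.028], [-0.0, -0.028, -1.0], [-1.0, 0.002, 0.0]]
ft_force: [0.8, 0.8, -4.1]
grip_width: 0.0635
```

Call:
arm_command:
  plan:
    - [[0,0,0,0,0,0],[0,0,0,0,0,0],[0,0,0,0,0,0],[-1,0,0,0,0,0],[-2.5,0,0,0,0,0],[-4.5,0,0,0,0,0],[-6.5,0,0,0,0,0],[-8,0,2,0,0,0],[-8,0,4,0,0,0],[-8,0,5.5,0,0,0]]
  jaw: 0

```text
time_s: 6.2
position: [0.5628, -0.1386, 0.2668]
tool_rot: [[0.004, 1.0, -0.026], [-0.002, -0.026, -1.0], [-1.0, 0.004, 0.002]]
ft_force: [1.0, 0.2, -0.0]
grip_width: 0.0854
```

Run:
```python
from h import *
s=st(); d=cam("wrist","w2")
```

```text
t 6.2 p [ 0.5628 -0.1386  0.2668] F [ 1.   0.2 -0. ] w 0.0854
[[0.004, 1.0, -0.026], [-0.002, -0.026, -1.0], [-1.0, 0.004, 0.002]]
```

View pics/w2.png

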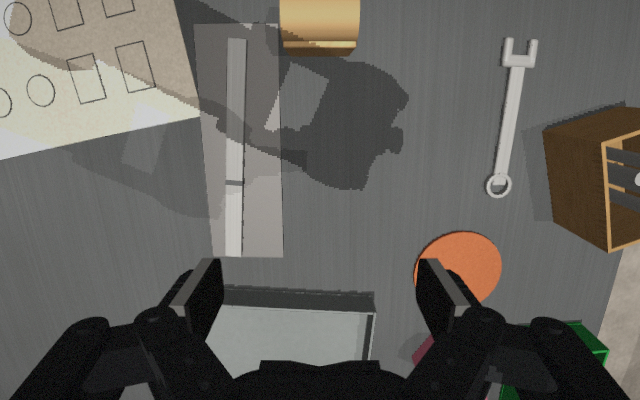

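Run:
```python
from h import *
d=cam("wrist"); im=d["img"]
def rep(n,d,P2,z):
    P=plane(d,P2,z)[:,:2].astype(np.float32); r=cv2.minAreaRect(P); b=cv2.boxPoints(r); print(n,np.round(r[0],4),np.round(r[1],4),round(r[2],1),b.round(3).tolist())
print(im[120,205:290:5].tolist(), im[220,205:290:5].tolist())
print([(r,im[r,320].tolist()) for r in range(0,64,4)])
print(plane(d,[(237,38),(234,257)],.011).round(4).tolist())
print("chock row41,47 z.07",plane(d,[(281,41),(358,41),(281,47),(358,47)],.07).round(4).tolist())
t=cam("top"); im=t["img"]; H,S,V=cv2.split(cv2.cvtColor(im,cv2.COLOR_RGB2HSV))
m=(V>215)&(S<50); yy,xx=np.nonzero(m[232:262,332:427]); c=blob(m,(332,232,427,256),5); rep("bar top",t,c,.011)
save("t2",cv2.resize(im[140:290,290:440],None,fx=4,fy=4,interpolation=2))
```

```text
[[140, 136, 133], [141, 138, 133], [142, 138, 136], [84, 80, 78], [92, 91, 89], [117, 115, 111], [116, 114, 111], [115, 116, 112], [100, 95, 95], [104, 102, 97], [106, 103, 100], [105, 102, 98], [106, 102, 98], [165, 162, 157], [164, 161, 154], [74, 74, 71], [109, 108, 106]] [[104, 107, 106], [126, 124, 120], [150, 148, 144], [151, 149, 145], [161, 159, 155], [192, 190, 184], [196, 194, 189], [196, 193, 187], [153, 149, 147], [156, 152, 146], [154, 150, 146], [154, 151, 146], [157, 152, 148], [155, 148, 146], [154, 150, 147], [158, 153, 148], [109, 110, 108]]
[(0, [199, 179, 131]), (4, [197, 178, 126]), (8, [199, 177, 126]), (12, [200, 171, 120]), (16, [193, 157, 110]), (20, [175, 143, 98]), (24, [164, 133, 89]), (28, [133, 105, 69]), (32, [186, 171, 120]), (36, [201, 177, 127]), (40, [79, 63, 40]), (44, [76, 56, 33]), (48, [69, 55, 43]), (52, [69, 67, 70]), (56, [69, 70, 67]), (60, [66, 62, 65])]
[[0.4831, -0.0109, 0.011], [0.4539, -0.2597, 0.011]]
chock row41,47 z.07 [[0.5341, -0.0241, 0.07], [0.6007, -0.0263, 0.07], [0.5338, -0.029, 0.07], [0.6007, -0.0312, 0.07]]
bar top [ 0.4523 -0.2287] [0.0387 0.0109] 80.4 [[0.4440000057220459, -0.24699999392032623], [0.45399999618530273, -0.24899999797344208], [0.460999995470047, -0.20999999344348907], [0.44999998807907104, -0.20900000631809235]]
```

View pics/t2.png

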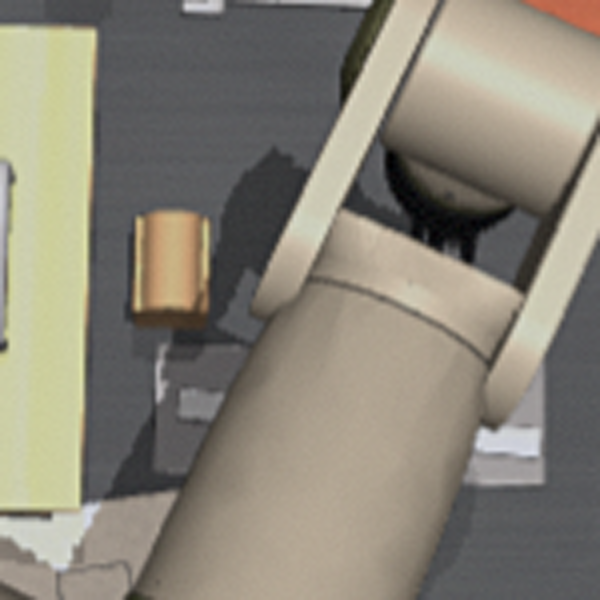

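```bash
python3 -c "
from h import *
s=st(); row((.4627,-.1777,.1),-6.7); row((.4627,-.1777,.031),-6.7)"
```

```text
t 6.35 p [ 0.5625 -0.1397  0.2647] F [-0.9  0.9 -0.7] w 0.0852
[[0.0, 1.0, -0.032], [-0.0, -0.032, -1.0], [-1.0, 0.0, 0.0]]
row [6.59, -3.94, 1.64, 0.82, 0.0, -0.0]
row [9.35, -3.95, 1.64, 0.82, 0.0, -0.0]
```

Call:
arm_command:
  plan:
    - [[0.5,-2,0.8,0.4,0,0],[2,-3.94,1.64,0.82,0,0],[4,-3.94,1.64,0.82,0,0],[6,-3.94,1.64,0.82,0,0],[7.5,-3.94,1.64,0.82,0,0],[8.5,-3.94,1.64,0.82,0,0],[9.1,-3.94,1.64,0.82,0,0],[9.35,-3.94,1.64,0.82,0,0],[9.35,-3.94,1.64,0.82,0,0]]

```text
time_s: 7.25
position: [0.4633, -0.1748, 0.0307]
tool_rot: [[-0.001, 0.994, -0.112], [0.0, -0.112, -0.994], [-1.0, -0.001, -0.0]]
ft_force: [-0.0, -0.5, 0.6]
grip_width: 0.0854
```

Call:
arm_command:
  plan:
    - [[0,0,0,0,0,0],[0,0,0,0,0,0],[0,0,0,0,0,0],[0,0,0,0,0,0],[0,0,0,0,0,0],[0,0,0,0,0,0],[0,0,0,0,0,0],[0,0,0,0,0,0]]
  jaw: 1
  newtons: 100

```text
time_s: 8.05
position: [0.4633, -0.1755, 0.0316]
tool_rot: [[0.001, 0.994, -0.113], [-0.001, -0.113, -0.994], [-1.0, 0.001, 0.0]]
ft_force: [-2.4, 1.4, 9.5]
grip_width: 0.0159
```

```bash
python3 -c "
from h import *
s=st()"
```

```text
t 8.05 p [ 0.4633 -0.1755  0.0316] F [-2.4  1.4  9.5] w 0.0159
[[0.001, 0.994, -0.113], [-0.001, -0.113, -0.994], [-1.0, 0.001, 0.0]]
```

```bash
cat >> h.py <<'E'
LIP=np.array([.5595,.0555]); N2=np.array([-.026,-1]); YAW=-1.5
def lever(a,c=0,t=105.5,g=24.6,sc=54.5,x=.567,p=True,**k):
    """tool pose with bar at slope a (deg), clearance c over ridge, hand t mm out of tangent point"""
    r=np.radians(a); n=np.array([-np.sin(r),np.cos(r)]); w=np.array([np.cos(r),np.sin(r)])
    q=np.array([sc,70])+(24+c)*n+t*w+g*n
    pos=np.r_[np.array([x,.0555])+N2*q[0]/1000,q[1]/1000]
    print(a,c,pos.round(4)); return row(pos,YAW,-a,**k)
E
python3 -c "
from h import *
row((.4633,-.1755,.2),-6.7); lever(12,3,t=195)"
```

```text
row [-6.73, 0.01, 0.0, 0.04, 0.0, -0.01]
12 3 [ 0.5609 -0.179   0.161 ]
row [-5.17, 3.9, -0.3, -0.83, -1.99, 0.08]
```

Call:
arm_command:
  plan:
    - [[-1,0,0,0,0,0],[-2,0,0,0,0,0],[-3.5,0,0,0,0,0],[-5.5,0,0,0,0,0],[-6.5,0,0,0,0,0],[-6.5,0,0,0,0,0]]

```text
time_s: 8.65
position: [0.4641, -0.1761, 0.1964]
tool_rot: [[0.005, 0.994, -0.113], [-0.004, -0.113, -0.994], [-1.0, 0.006, 0.003]]
ft_force: [0.3, -0.3, -3.6]
grip_width: 0.0157
```

Run:
```python
from h import *
s=st(); d=cam("side");t=cam("top"); w=cam("wrist")
o=np.zeros((600,800,3),np.uint8); o[:300,:400]=cv2.resize(d["img"][90:240,230:430],None,fx=2,fy=2); o[:300,400:]=cv2.resize(t["img"][140:290,290:490],None,fx=2,fy=2); o[300:,:480]=cv2.resize(w["img"],(480,300)); save("m3",o)
lever(12,3,t=195)
```

```text
t 8.65 p [ 0.4641 -0.1761  0.1964] F [ 0.3 -0.3 -3.6] w 0.0157
[[0.005, 0.994, -0.113], [-0.004, -0.113, -0.994], [-1.0, 0.006, 0.003]]
12 3 [ 0.5609 -0.179   0.161 ]
row [1.22, 3.93, -0.29, -0.83, -2.01, 0.11]
```

View pics/m3.png

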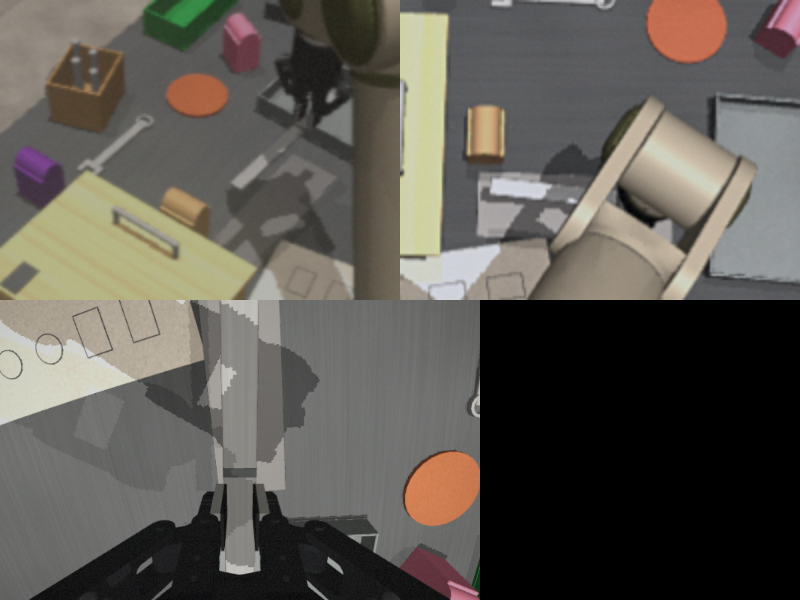

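Run:
```python
from h import *
d=cam("side"); t=cam("top")
for z in (.165,.175,.185): print(z,plane(d,[(347,182)],z)[0].round(4), plane(t,[(290+489/2,140+188/2)],z)[0].round(4))
e=np.array([.4641+.115*.168,-.1761+.993*.168,.172]); print("expected tip",e,proj(d,[e]),proj(t,[e]))
```

```text
0.165 [ 0.4869 -0.0102  0.165 ] [ 0.4781 -0.4947  0.165 ]
0.175 [ 0.4825 -0.0024  0.175 ] [ 0.4768 -0.4903  0.175 ]
0.185 [0.4781 0.0055 0.185 ] [ 0.4754 -0.4859  0.185 ]
expected tip [ 0.48342  -0.009276  0.172   ] [[347.96882669 181.09911639]] [[337.21815706 231.60957507]]
```

Call:
arm_command:
  plan:
    - [[0.3,1.5,-0.1,-0.3,-1,0],[0.6,3,-0.2,-0.6,-2,0.1],[1.22,3.93,-0.3,-0.83,-2,0.1],[1.22,3.93,-0.3,-0.83,-2,0.1],[1.22,3.93,-0.3,-0.83,-2,0.1]]

```text
time_s: 9.4
position: [0.5612, -0.1788, 0.161]
tool_rot: [[-0.007, 1.0, -0.025], [-0.206, -0.026, -0.978], [-0.978, -0.002, 0.206]]
ft_force: [0.0, 0.3, -3.0]
grip_width: 0.0157
```

Run:
```python
from h import *
s=st(); d=cam("side"); t=cam("top"); w=cam("wrist")
R=s["tool_rot"]; tip=s["position"]+R@[.0246,0,-.168]; print("tip exp",tip.round(4),proj(d,[tip]),proj(t,[tip]))
o=np.zeros((600,800,3),np.uint8); o[:300,:400]=cv2.resize(d["img"][120:220,280:413],(400,300)); o[:300,400:]=cv2.resize(t["img"][165:240,300:400],(400,300)); o[300:,:480]=cv2.resize(w["img"],(480,300)); save("m4",o)
lever(12,3,t=195);lever(12,3,t=150);lever(12,2,t=105)
```

```text
t 9.4 p [ 0.5612 -0.1788  0.161 ] F [ 0.   0.3 -3. ] w 0.0157
[[-0.007, 1.0, -0.025], [-0.206, -0.026, -0.978], [-0.978, -0.002, 0.206]]
tip exp [ 0.5652 -0.0195  0.1022] [[326.22441823 182.81377202]] [[340.57767248 204.04841071]]
12 3 [ 0.5609 -0.179   0.161 ]
row [0.07, -0.0, -0.03, -0.01, -0.0, -0.01]
12 3 [ 0.562  -0.135   0.1517]
row [0.07, -0.01, -1.83, -0.01, -0.0, -0.01]
12 2 [ 0.5632 -0.0912  0.1413]
row [0.11, -0.01, -3.63, -0.01, -0.0, -0.01]
```

View pics/m4.png

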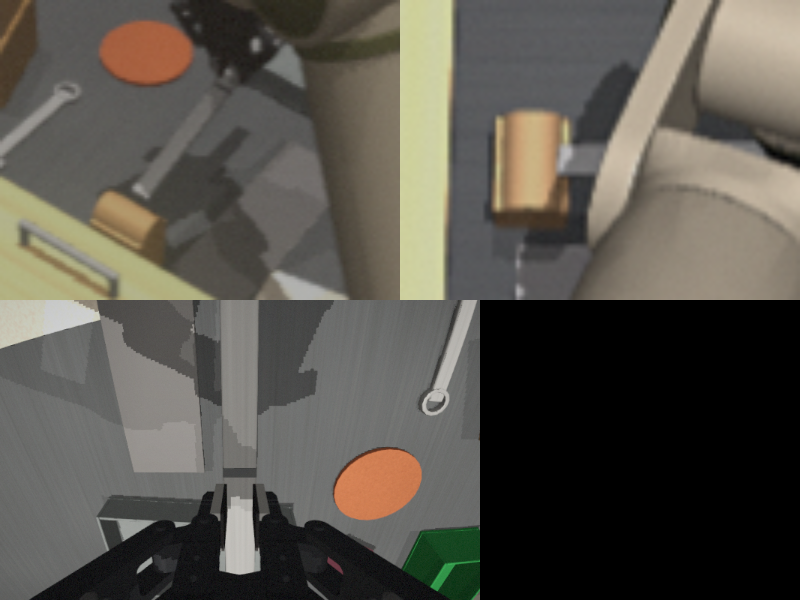

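Call:
arm_command:
  plan:
    - [[0,0,-0.7,0,0,0],[0,0,-1.4,0,0,0],[0.03,0,-2.1,0,0,0],[0.05,0,-2.8,0,0,0],[0.05,0,-3.3,0,0,0],[0.05,0,-3.6,0,0,0],[0.05,0,-3.6,0,0,0]]

```text
time_s: 10.25
position: [0.5638, -0.0909, 0.143]
tool_rot: [[-0.004, 1.0, -0.025], [-0.208, -0.025, -0.978], [-0.978, 0.001, 0.208]]
ft_force: [0.7, -0.4, -2.3]
grip_width: 0.0156
```

Run:
```python
from h import *
s=st(); 
for a,c in ((12,0),(8,-1),(5,-1),(3,-1),(1,-1),(-2,-1),(-6,-1)): lever(a,c,t=105)
```

```text
t 10.25 p [ 0.5638 -0.0909  0.143 ] F [ 0.7 -0.4 -2.3] w 0.0156
[[-0.004, 1.0, -0.025], [-0.208, -0.025, -0.978], [-0.978, 0.001, 0.208]]
12 0 [ 0.5632 -0.0916  0.1394]
row [0.15, -0.03, -0.0, 0.0, 0.0, -0.01]
8 -1 [ 0.5631 -0.0964  0.1317]
row [0.49, -0.03, 0.12, 0.01, 0.67, -0.01]
5 -1 [ 0.563  -0.0995  0.1266]
row [0.71, -0.03, 0.2, 0.01, 1.17, -0.01]
3 -1 [ 0.5629 -0.1014  0.123 ]
row [0.87, -0.03, 0.24, 0.01, 1.5, -0.01]
1 -1 [ 0.5629 -0.1032  0.1194]
row [1.02, -0.03, 0.28, 0.01, 1.83, -0.01]
-2 -1 [ 0.5628 -0.1056  0.1139]
row [1.26, -0.03, 0.33, 0.01, 2.33, -0.01]
-6 -1 [ 0.5627 -0.1084  0.1064]
row [1.58, -0.03, 0.38, 0.01, 3.0, -0.01]
```

Call:
arm_command:
  plan:
    - [[0.15,0,0,0,0,0],[0.3,0,0.06,0,0.35,0],[0.49,0,0.12,0,0.67,0],[0.71,0,0.2,0,1.17,0],[0.71,0,0.2,0,1.17,0]]

```text
time_s: 10.75
position: [0.5637, -0.1015, 0.1263]
tool_rot: [[-0.001, 1.0, -0.029], [-0.086, -0.029, -0.996], [-0.996, 0.001, 0.086]]
ft_force: [-0.6, 1.7, -1.1]
grip_width: 0.0157
```

Run:
```python
from h import *
s=st(); p=s["position"]+s["tool_rot"]@[.0246,0,-.168]; print("tip",p.round(4))
for a,c in ((5,-1),(3,-1),(1,-1),(-2,-1),(-6,-1)): lever(a,c,t=105)
```

```text
t 10.75 p [ 0.5637 -0.1015  0.1263] F [-0.6  1.7 -1.1] w 0.0157
[[-0.001, 1.0, -0.029], [-0.086, -0.029, -0.996], [-0.996, 0.001, 0.086]]
tip [0.5684 0.0637 0.0873]
5 -1 [ 0.563  -0.0995  0.1266]
row [-0.02, -0.03, -0.08, -0.02, -0.01, -0.01]
3 -1 [ 0.5629 -0.1014  0.123 ]
row [0.13, -0.03, -0.02, -0.02, 0.32, -0.01]
1 -1 [ 0.5629 -0.1032  0.1194]
row [0.28, -0.03, 0.04, -0.02, 0.66, -0.01]
-2 -1 [ 0.5628 -0.1056  0.1139]
row [0.51, -0.03, 0.12, -0.02, 1.16, -0.01]
-6 -1 [ 0.5627 -0.1084  0.1064]
row [0.82, -0.03, 0.21, -0.02, 1.82, -0.01]
```

Call:
arm_command:
  plan:
    - [[0,0,-0.2,0,0,0],[0.13,0,-0.2,0,0.32,0],[0.2,0,-0.2,0,0.5,0],[0.28,0,-0.18,0,0.66,0],[0.28,0,-0.18,0,0.66,0]]

```text
time_s: 11.25
position: [0.5646, -0.0968, 0.121]
tool_rot: [[0.004, 1.0, -0.026], [-0.021, -0.026, -0.999], [-1.0, 0.004, 0.021]]
ft_force: [-1.7, -2.1, 9.6]
grip_width: 0.0159
```

Run:
```python
from h import *
s=st(); print(s["wrist_torque"]); p=s["position"]+s["tool_rot"]@[.0246,0,-.168]; print("tip",p.round(4))
for a,c in ((1,-1),(-1,-1),(-3,-1.5),(-6,-2),(-10,-2),(-14,-2),(-18,-2)): lever(a,c,t=100)
```

```text
t 11.25 p [ 0.5646 -0.0968  0.121 ] F [-1.7 -2.1  9.6] w 0.0159
[[0.004, 1.0, -0.026], [-0.021, -0.026, -0.999], [-1.0, 0.004, 0.021]]
[-0.38210184  0.34417385  0.0422255 ]
tip [0.5691 0.0706 0.0929]
1 -1 [ 0.563  -0.0982  0.1193]
row [0.07, -0.06, 0.06, 0.0, 0.04, -0.04]
-1 -1 [ 0.563  -0.0998  0.1158]
row [0.21, -0.06, 0.12, 0.0, 0.37, -0.04]
-3 -1.5 [ 0.5629 -0.1013  0.1118]
row [0.37, -0.06, 0.18, 0.0, 0.7, -0.04]
-6 -2 [ 0.5629 -0.1033  0.1059]
row [0.61, -0.07, 0.25, 0.01, 1.2, -0.04]
-10 -2 [ 0.5628 -0.1056  0.0985]
row [0.91, -0.07, 0.34, 0.01, 1.87, -0.04]
-14 -2 [ 0.5628 -0.1073  0.091 ]
row [1.21, -0.07, 0.4, 0.01, 2.54, -0.04]
-18 -2 [ 0.5627 -0.1085  0.0834]
row [1.51, -0.07, 0.44, 0.01, 3.2, -0.04]
```

Call:
arm_command:
  plan:
    - [[0.1,0,0.05,0,0.2,0],[0.2,0,0.1,0,0.4,0],[0.37,0,0.12,0,0.7,0],[0.5,0,0.15,0,0.95,0],[0.61,0,0.18,0,1.2,0],[0.61,0,0.18,0,1.2,0]]

```text
time_s: 11.85
position: [0.5642, -0.1014, 0.1047]
tool_rot: [[0.006, 1.0, -0.026], [0.106, -0.026, -0.994], [-0.994, 0.003, -0.106]]
ft_force: [-0.1, -2.5, 4.8]
grip_width: 0.0158
```

Run:
```python
from h import *
s=st(); print(s["wrist_torque"]); p=s["position"]+s["tool_rot"]@[.0246,0,-.168]; print("tip",p.round(4))
for a,c in ((-6,-2),(-10,-2),(-14,-2),(-18,-2),(-22,-2)): lever(a,c,t=100)
```

```text
t 11.85 p [ 0.5642 -0.1014  0.1047] F [-0.1 -2.5  4.8] w 0.0158
[[0.006, 1.0, -0.026], [0.106, -0.026, -0.994], [-0.994, 0.003, -0.106]]
[-0.15501092  0.01138325  0.09243303]
tip [0.5687 0.0682 0.098 ]
-6 -2 [ 0.5629 -0.1033  0.1059]
row [-0.06, -0.05, 0.07, 0.0, -0.01, -0.03]
-10 -2 [ 0.5628 -0.1056  0.0985]
row [0.23, -0.05, 0.2, 0.0, 0.65, -0.03]
-14 -2 [ 0.5628 -0.1073  0.091 ]
row [0.52, -0.05, 0.3, 0.0, 1.32, -0.03]
-18 -2 [ 0.5627 -0.1085  0.0834]
row [0.82, -0.05, 0.38, 0.0, 1.99, -0.03]
-22 -2 [ 0.5627 -0.1092  0.0757]
row [1.12, -0.06, 0.44, 0.01, 2.65, -0.03]
```

Call:
arm_command:
  plan:
    - [[0.15,0,0.1,0,0.35,0],[0.3,0,0.15,0,0.7,0],[0.5,0,0.25,0,1.3,0],[0.82,0,0.3,0,2,0],[1.12,0,0.35,0,2.65,0],[1.15,0,0.35,0,2.65,0],[1.15,0,0.35,0,2.65,0]]

```text
time_s: 12.55
position: [0.5636, -0.1066, 0.0744]
tool_rot: [[0.01, 1.0, -0.024], [0.373, -0.026, -0.927], [-0.928, 0.001, -0.373]]
ft_force: [-1.3, -1.7, 1.2]
grip_width: 0.0157
```

Run:
```python
from h import *
s=st(); print(s["wrist_torque"]); p=s["position"]+s["tool_rot"]@[.0246,0,-.168]; print("tip",p.round(4))
d=cam("side"); t=cam("top")
o=np.zeros((300,800,3),np.uint8); o[:,:400]=cv2.resize(d["img"][140:290,210:410],(400,300)); o[:,400:]=cv2.resize(t["img"][130:280,210:410],(400,300)); save("m5",o)
```

```text
t 12.55 p [ 0.5636 -0.1066  0.0744] F [-1.3 -1.7  1.2] w 0.0157
[[0.01, 1.0, -0.024], [0.373, -0.026, -0.927], [-0.928, 0.001, -0.373]]
[-0.22492503  0.08158315  0.03951949]
tip [0.5679 0.0584 0.1142]
```

View pics/m5.png

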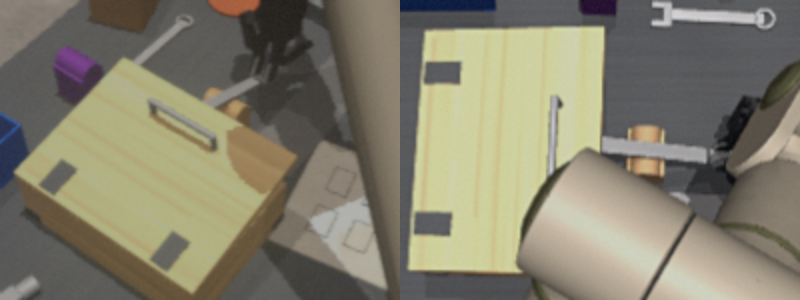

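```bash
cat >> h.py <<'E'
def lidpt(th,r,h,ly):
    # point on lid: r from hinge, h above underside, ly along case local y (toward robot)
    ex=np.array([.026,1,0]);ey=np.array([-1,.026,0]);hin=np.array([.5662,.2995,.095])
    y=-np.cos(th)*r-np.sin(th)*h; z=np.sin(th)*r+np.cos(th)*h
    return hin+ex*y+ey*ly+np.array([0,0,z])
E
python3 - <<'E'
from h import *
d=cam("side"); t=cam("top"); save("s6",cv2.resize(d["img"][150:225,240:380],None,fx=5,fy=5,interpolation=2))
for th in (0,.05,.08,.12): 
  P=[lidpt(th,245,12,ly) for ly in ()] 
  P=[lidpt(th,.245,.012,-.16),lidpt(th,.245,.012,.16),lidpt(th,.190,.042,-.055)]
  print(th,proj(d,P).round(1).tolist(),proj(t,P).round(1).tolist())
E
```

```text
0 [[273.0, 174.1], [358.6, 223.4], [287.3, 194.0]] [[314.0, 146.5], [310.0, 267.9], [290.8, 181.8]]
0.05 [[272.8, 171.4], [359.0, 220.8], [287.6, 191.5]] [[314.0, 145.1], [309.9, 267.6], [291.3, 180.9]]
0.08 [[272.6, 169.8], [359.2, 219.3], [287.6, 190.0]] [[313.9, 144.2], [309.7, 267.4], [291.5, 180.4]]
0.12 [[272.2, 167.7], [359.3, 217.3], [287.7, 188.2]] [[313.6, 143.1], [309.4, 267.1], [291.6, 179.7]]
```

View pics/s6.png

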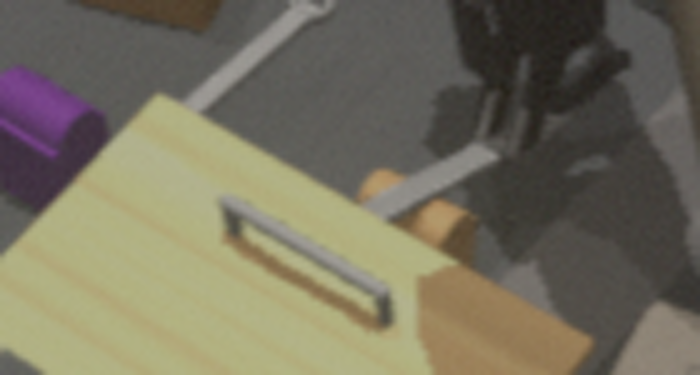

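Call:
arm_command:
  plan:
    - [[0,0,-0.2,0,0,0],[0,0,-0.35,0,0,0],[0.1,0,-0.33,0,0.2,0],[0.2,0,-0.32,0,0.4,0],[0.3,0,-0.3,0,0.6,0],[0.35,0,-0.3,0,0.7,0],[0.35,0,-0.3,0,0.7,0]]

```text
time_s: 13.45
position: [0.5641, -0.0963, 0.0694]
tool_rot: [[0.013, 1.0, -0.023], [0.444, -0.026, -0.896], [-0.896, 0.002, -0.444]]
ft_force: [-0.7, -2.5, 4.3]
grip_width: 0.0162
```

Run:
```python
from h import *
s=st(); p=s["position"]+s["tool_rot"]@[.0246,0,-.168]; print("tip",p.round(4))
d=cam("side")
im=d["img"]; H,S,V=cv2.split(cv2.cvtColor(im,cv2.COLOR_RGB2HSV)); c=blob((S>50)&(H>14)&(H<40)&(V>100),(200,150,372,310),5); print(c[c[:,1].argmin()],c[c[:,0].argmax()])
# retract along the bar, then to flat pose above the mat
R=s["tool_rot"]; print("rows from here: lift pose")
row((.5603,-.25,.16),-1.5,0)
```

```text
t 13.45 p [ 0.5641 -0.0963  0.0694] F [-0.7 -2.5  4.3] w 0.0162
[[0.013, 1.0, -0.023], [0.444, -0.026, -0.896], [-0.896, 0.002, -0.444]]
tip [0.5682 0.0652 0.1219]
[270 167] [358 218]
rows from here: lift pose
row [-5.97, 0.02, 3.91, 0.0, -4.39, -0.02]
```

Run:
```python
from h import *
lever(-12,2,t=100);lever(0,4,t=100);lever(0,4,t=150);lever(0,10,t=210)
```

```text
-12 2 [ 0.5628 -0.1073  0.0987]
row [-1.25, -0.04, -0.12, 0.0, -2.39, -0.02]
0 4 [ 0.563  -0.099   0.1226]
row [-1.95, -0.04, -0.84, 0.0, -4.39, -0.02]
0 4 [ 0.5617 -0.149   0.1226]
row [-2.84, -0.04, 0.95, 0.0, -4.39, -0.02]
0 10 [ 0.5601 -0.209   0.1286]
row [-4.12, -0.03, 3.0, 0.0, -4.39, -0.02]
```

Call:
arm_command:
  plan:
    - [[-0.6,0,-0.06,0,-1.2,0],[-1.25,0,-0.12,0,-2.4,0],[-1.6,0,-0.5,0,-3.4,0],[-1.95,0,-0.84,0,-4.39,0],[-2.4,0,0.05,0,-4.39,0],[-2.84,0,0.95,0,-4.39,0],[-3.5,0,2,0,-4.39,0],[-4.12,0,3,0,-4.39,0],[-5,0,3.4,0,-4.39,0],[-6,0,3.8,0,-4.39,0]]

```text
time_s: 14.5
position: [0.5592, -0.2479, 0.1605]
tool_rot: [[-0.002, 1.0, -0.026], [0.002, -0.026, -1.0], [-1.0, -0.002, -0.002]]
ft_force: [1.3, 0.2, -2.0]
grip_width: 0.0157
```

Run:
```python
from h import *
s=st(); t=cam("top"); d=cam("side")
P=plane(t,[(329.5,226),(426,229),(426,262),(328.5,259)],.003); print(P.round(3).tolist(),P.mean(0).round(4))
im=d["img"]; H,S,V=cv2.split(cv2.cvtColor(im,cv2.COLOR_RGB2HSV)); c=blob((S>50)&(H>14)&(H<40)&(V>100),(200,150,372,310),5); print("lid",c[c[:,1].argmin()],c[c[:,0].argmax()])
p=s["position"]+s["tool_rot"]@[.0246,0,-.168]; print("tip",p.round(4),proj(d,[p]),proj(t,[p]))
im=t["img"];save("t7",cv2.resize(np.hstack([im[160:270,310:440],d["img"][130:240,290:420]]),None,fx=3,fy=3,interpolation=2))
```

```text
t 14.5 p [ 0.5592 -0.2479  0.1605] F [ 1.3  0.2 -2. ] w 0.0157
[[-0.002, 1.0, -0.026], [0.002, -0.026, -1.0], [-1.0, -0.002, -0.002]]
[[0.522, 0.009, 0.003], [0.514, -0.26, 0.003], [0.422, -0.256, 0.003], [0.431, 0.012, 0.003]] [ 0.4723 -0.1238  0.003 ]
lid [270 167] [358 218]
tip [ 0.5635 -0.0799  0.1362] [[337.81405309 163.9779209 ]] [[364.81812125 202.1344608 ]]
```

View pics/t7.png

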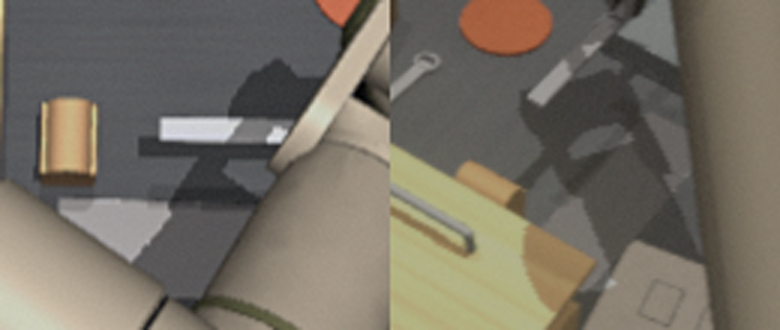

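Run:
```python
from h import *
row((.471,-.166,.1),-1.5);row((.471,-.166,.033),-1.5)
```

```text
row [2.5, -3.67, -3.26, -0.02, 0.03, -0.04]
row [5.18, -3.68, -3.27, -0.02, 0.03, -0.04]
```

Call:
arm_command:
  plan:
    - [[0,-1.9,-1,0,0,0],[0,-3.7,-2.5,0,0,0],[1,-3.7,-3.27,0,0,0],[2.5,-3.7,-3.27,0,0,0],[3.7,-3.7,-3.27,0,0,0],[4.4,-3.7,-3.27,0,0,0],[4.9,-3.7,-3.27,0,0,0],[5.15,-3.7,-3.27,0,0,0],[5.15,-3.7,-3.27,0,0,0]]

```text
time_s: 15.5
position: [0.4691, -0.1627, 0.0322]
tool_rot: [[-0.0, 1.0, -0.025], [0.0, -0.025, -1.0], [-1.0, -0.0, -0.0]]
ft_force: [-0.2, -0.9, -2.5]
grip_width: 0.0158
```

Call:
arm_command:
  plan:
    - [[0,0,0,0,0,0],[0,0,0,0,0,0],[0,0,0,0,0,0],[-0.5,0,0,0,0,0],[-2,0,0,0,0,0],[-4,0,0,0,0,0],[-6,0,0,0,0,0],[-7.5,0,0,0,0,0],[-7.5,0,0,0,0,0]]
  jaw: 0

```text
time_s: 16.4
position: [0.4709, -0.1643, 0.2253]
tool_rot: [[0.01, 1.0, -0.026], [-0.007, -0.026, -1.0], [-1.0, 0.01, 0.007]]
ft_force: [0.4, -0.1, -0.1]
grip_width: 0.0852
```

Run:
```python
from h import *
s=st(); w=cam("wrist","w8")
for th in (.12,): print(lidpt(th,.245,0,0), lidpt(th,.19,.042,0))
```

```text
t 16.4 p [ 0.4709 -0.1643  0.2253] F [ 0.4 -0.1 -0.1] w 0.0852
[[0.01, 1.0, -0.026], [-0.007, -0.026, -1.0], [-1.0, 0.01, 0.007]]
[0.55987581 0.05626188 0.12432949] [0.5611648  0.10583845 0.15944328]
```

View pics/w8.png

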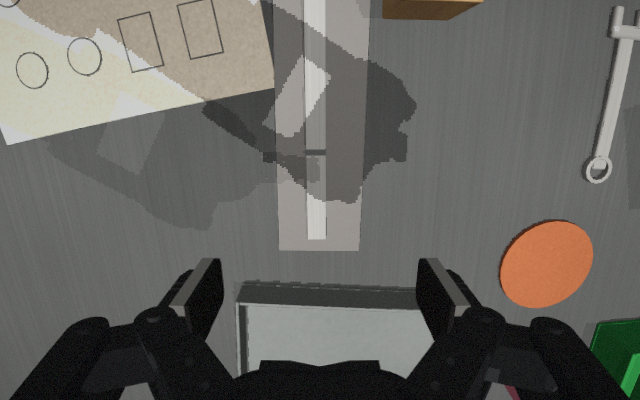

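Run:
```python
from h import *
row((.561,.106,.29),-91.5)
```

```text
row [-2.73, 3.38, -10.87, 15.0, -0.02, -0.08]
```

Call:
arm_command:
  plan:
    - [[-1,0.4,-1,1.4,0,0],[-2,0.8,-2.2,2.8,0,0],[-2.7,1.2,-3.5,4.2,0,0],[-2.7,1.6,-4.8,5.6,0,0],[-2.7,2,-6,7,0,0],[-2.7,2.4,-7.2,8.4,0,0],[-2.7,2.8,-8.4,9.8,0,0],[-2.7,3.1,-9.6,11.2,0,0],[-2.7,3.4,-10.9,12.6,0,0],[-2.7,3.4,-10.9,14,0,0]]

```text
time_s: 17.45
position: [0.5614, 0.1099, 0.2853]
tool_rot: [[-0.002, 0.076, -0.997], [-0.0, -0.997, -0.076], [-1.0, 0.0, 0.002]]
ft_force: [0.6, -0.3, -0.2]
grip_width: 0.0854
```

Call:
arm_command:
  plan:
    - [[0,0,0,1,0,0],[0,0,0,1,0,0],[0,0,0,1,0,0]]

```text
time_s: 17.75
position: [0.5612, 0.1066, 0.2864]
tool_rot: [[-0.001, -0.023, -1.0], [-0.001, -1.0, 0.023], [-1.0, 0.001, 0.001]]
ft_force: [-0.1, 0.4, 1.3]
grip_width: 0.0856
```

Run:
```python
from h import *
s=st(); print(s["q"].round(1)); w=cam("wrist"); t=cam("top")
P=[lidpt(.12,.19,.042,-.055),lidpt(.12,.19,.042,.055)]; print(proj(w,P).round(1).tolist())
im=w["img"]; H,S,V=cv2.split(cv2.cvtColor(im,cv2.COLOR_RGB2HSV))
o=im.copy()
for p in proj(w,P): cv2.circle(o,tuple(int(v) for v in p),5,(255,0,0),1)
save("w9",o)
```

```text
t 17.75 p [0.5612 0.1066 0.2864] F [-0.1  0.4  1.3] w 0.0856
[[-0.001, -0.023, -1.0], [-0.001, -1.0, 0.023], [-1.0, 0.001, 0.001]]
[-1.1 22.9 67.5 -0.1 89.6 90.3]
[[320.6, 125.4], [320.1, 262.7]]
```

View pics/w9.png

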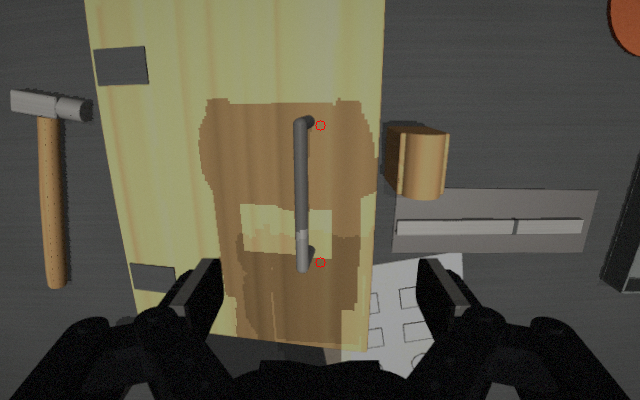

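```bash
sed -i 's/y=-np.cos(th)\*r-np.sin(th)\*h/y=-np.cos(th)*r+np.sin(th)*h/' h.py
python3 - <<'E'
from h import *
w=cam("wrist"); d=cam("side")
o1,v1=ray(w,[(301,122),(303.5,268)]); o2,v2=ray(d,[(285,190),(317,208)])
for a,b in zip(v1,v2):
    A=np.c_[a,-b]; x=np.linalg.lstsq(A,o2-o1,rcond=None)[0]; print((o1+a*x[0]).round(4),(o2+b*x[1]).round(4))
for z in (.155,.165): print(z,plane(w,[(302,194)],z).round(4), plane(w,[(381,100),(371,300)],z-.035).round(4).tolist())
for th in (0,.12,.15): print(th,lidpt(th,.19,.042,0).round(4),proj(d,[lidpt(th,.19,.042,-.055),lidpt(th,.19,.042,.055),lidpt(th,.245,.012,-.16),lidpt(th,.245,.012,.16)]).round(1).tolist())
E
```

```text
[0.6193 0.1182 0.1618] [0.6169 0.1159 0.1618]
[0.5042 0.1207 0.1642] [0.5027 0.1186 0.1648]
0.155 [[0.5638 0.1199 0.155 ]] [[0.6325, 0.0539, 0.12], [0.4421, 0.058, 0.12]]
0.165 [[0.5668 0.1193 0.165 ]] [[0.6327, 0.0557, 0.13], [0.449, 0.0597, 0.13]]
0 [0.5613 0.1095 0.137 ] [[287.3, 194.0], [317.5, 211.8], [273.0, 174.1], [358.6, 223.4]]
0.12 [0.5614 0.1159 0.1594] [[285.5, 190.3], [316.2, 208.3], [271.6, 168.3], [358.8, 218.0]]
0.15 [0.5615 0.1179 0.1649] [[284.9, 189.5], [315.7, 207.5], [271.1, 166.9], [358.7, 216.7]]
```

Run:
```python
from h import *
row((.561,.118,.177),-91.5)
```

```text
row [4.41, -0.46, 0.03, 0.01, -0.01, -0.01]
```

Call:
arm_command:
  plan:
    - [[1,-0.46,0,0,0,0],[2.2,-0.46,0,0,0,0],[3.4,-0.46,0,0,0,0],[4.1,-0.46,0,0,0,0],[4.4,-0.46,0,0,0,0],[4.4,-0.46,0,0,0,0]]

```text
time_s: 18.55
position: [0.5617, 0.118, 0.177]
tool_rot: [[0.0, -0.026, -1.0], [-0.001, -1.0, 0.026], [-1.0, 0.001, -0.0]]
ft_force: [-0.0, -0.3, 0.1]
grip_width: 0.0853
```

Call:
arm_command:
  plan:
    - [[0,0,0,0,0,0],[0,0,0,0,0,0],[0,0,0,0,0,0],[0,0,0,0,0,0],[0,0,0,0,0,0],[0,0,0,0,0,0],[0,0,0,0,0,0],[0,0,0,0,0,0],[0,0,0,0,0,0]]
  jaw: 1
  newtons: 35

```text
time_s: 19.45
position: [0.5619, 0.1196, 0.1773]
tool_rot: [[0.002, -0.025, -1.0], [0.002, -1.0, 0.025], [-1.0, -0.002, -0.002]]
ft_force: [1.3, 8.2, -2.7]
grip_width: 0.0088
```

```bash
cat >> h.py <<'E'
def lidpose(th,beta,g=.015,th0=.13,beta0=0):
    """row from handle grip at (th0,beta0) to (th,beta): commanded start taken from the measured pose"""
    def pose(th,b):
        R=Ro.from_rotvec(np.array([-1,.026,0])*b).as_matrix()@Rdown(-91.5)
        return lidpt(th,.19,.042,0)-R[:,0]*g,R
    p0,R0=pose(th0,beta0); p,R=pose(th,beta)
    r=np.r_[R0.T@(p-p0)/.025,Ro.from_matrix(R0.T@R).as_rotvec(degrees=True)/6]; print(round(th,2),beta,p.round(3),"row",r.round(2).tolist())
E
python3 - <<'E'
from h import *
s=st()
for th in (.13,.25,.37,.49,.61): lidpose(th,(th-.13)*.6)
E
```

```text
t 19.45 p [0.5619 0.1196 0.1773] F [ 1.3  8.2 -2.7] w 0.0088
[[0.002, -0.025, -1.0], [0.002, -1.0, 0.025], [-1.0, -0.002, -0.002]]
0.13 0.0 [0.561 0.117 0.176] row [0.0, 0.0, 0.0, 0.0, 0.0, 0.0]
0.25 0.072 [0.562 0.127 0.198] row [-0.86, -0.41, 0.0, -0.0, 0.0, 0.69]
0.37 0.144 [0.562 0.14  0.218] row [-1.66, -0.93, 0.0, 0.0, 0.0, 1.38]
0.49 0.216 [0.562 0.155 0.236] row [-2.39, -1.53, 0.0, -0.0, 0.0, 2.06]
0.61 0.288 [0.563 0.172 0.253] row [-3.06, -2.22, 0.0, 0.0, 0.0, 2.75]
```

Call:
arm_command:
  plan:
    - [[-0.4,-0.2,0,0,0,0.35],[-0.86,-0.41,0,0,0,0.69],[-1.25,-0.67,0,0,0,1.03],[-1.66,-0.93,0,0,0,1.38],[-2,-1.22,0,0,0,1.7],[-2.39,-1.53,0,0,0,2.06],[-2.72,-1.87,0,0,0,2.4],[-3.06,-2.22,0,0,0,2.75],[-3.06,-2.22,0,0,0,2.75]]

```text
time_s: 20.35
position: [0.5632, 0.176, 0.2528]
tool_rot: [[-0.006, -0.022, -1.0], [-0.284, -0.959, 0.023], [-0.959, 0.284, -0.0]]
ft_force: [2.8, 6.9, -6.3]
grip_width: 0.0082
```

Run:
```python
from h import *
s=st(); print(s["q"].round(1))
for th in (.73,.85,.97,1.09,1.21): lidpose(th,(th-.13)*.6,th0=.61,beta0=.288)
```

```text
t 20.35 p [0.5632 0.176  0.2528] F [ 2.8  6.9 -6.3] w 0.0082
[[-0.006, -0.022, -1.0], [-0.284, -0.959, 0.023], [-0.959, 0.284, -0.0]]
[ 12.2  28.9  64.7 -16.   90.3 104. ]
0.73 0.36 [0.563 0.191 0.267] row [-0.77, -0.57, 0.0, -0.0, 0.0, 0.69]
0.85 0.432 [0.564 0.212 0.279] row [-1.47, -1.23, 0.0, -0.0, 0.0, 1.38]
0.97 0.504 [0.564 0.234 0.289] row [-2.08, -1.97, 0.0, -0.0, 0.0, 2.06]
1.09 0.5760000000000001 [0.565 0.257 0.295] row [-2.61, -2.77, 0.0, -0.0, 0.0, 2.75]
1.21 0.648 [0.566 0.281 0.3  ] row [-3.03, -3.64, 0.0, -0.0, 0.0, 3.44]
```

Tracking well; joints comfortable. Continue.

Call:
arm_command:
  plan:
    - [[-0.4,-0.28,0,0,0,0.35],[-0.77,-0.57,0,0,0,0.69],[-1.12,-0.9,0,0,0,1.03],[-1.47,-1.23,0,0,0,1.38],[-1.78,-1.6,0,0,0,1.72],[-2.08,-1.97,0,0,0,2.06],[-2.35,-2.37,0,0,0,2.4],[-2.61,-2.77,0,0,0,2.75],[-2.83,-3.2,0,0,0,3.1],[-3.03,-3.64,0,0,0,3.44]]

```text
time_s: 21.35
position: [0.5659, 0.2826, 0.2981]
tool_rot: [[-0.019, -0.019, -1.0], [-0.607, -0.794, 0.026], [-0.795, 0.607, 0.003]]
ft_force: [1.4, -3.9, -12.8]
grip_width: 0.0085
```

Run:
```python
from h import *
s=st(); print(s["q"].round(1))
for th in (1.31,1.41,1.51,1.61,1.68): lidpose(th,(th-.13)*.6,th0=1.21,beta0=.648)
```

```text
t 21.35 p [0.5659 0.2826 0.2981] F [  1.4  -3.9 -12.8] w 0.0085
[[-0.019, -0.019, -1.0], [-0.607, -0.794, 0.026], [-0.795, 0.607, 0.003]]
[ 27.1  39.3  44.2 -35.1 112.4 109.4]
1.31 0.7080000000000001 [0.566 0.301 0.301] row [-0.52, -0.61, 0.0, -0.0, 0.0, 0.57]
1.41 0.7679999999999999 [0.567 0.321 0.3  ] row [-0.99, -1.27, 0.0, 0.0, 0.0, 1.15]
1.51 0.828 [0.567 0.341 0.297] row [-1.38, -1.97, 0.0, 0.0, 0.0, 1.72]
1.61 0.888 [0.568 0.361 0.293] row [-1.71, -2.71, 0.0, 0.0, 0.0, 2.29]
1.68 0.9299999999999998 [0.568 0.374 0.288] row [-1.89, -3.25, 0.0, -0.0, 0.0, 2.69]
```

Call:
arm_command:
  plan:
    - [[-0.26,-0.3,0,0,0,0.28],[-0.52,-0.61,0,0,0,0.57],[-0.76,-0.94,0,0,0,0.86],[-0.99,-1.27,0,0,0,1.15],[-1.2,-1.62,0,0,0,1.43],[-1.38,-1.97,0,0,0,1.72],[-1.55,-2.34,0,0,0,2],[-1.71,-2.71,0,0,0,2.29],[-1.8,-3,0,0,0,2.5],[-1.8,-3,0,0,0,2.5]]

```text
time_s: 22.35
position: [0.5681, 0.3702, 0.2887]
tool_rot: [[-0.021, -0.014, -1.0], [-0.791, -0.611, 0.025], [-0.611, 0.791, 0.002]]
ft_force: [-0.6, 0.4, -10.2]
grip_width: 0.0087
```

Run:
```python
from h import *
s=st(); print(s["q"].round(1),(s["position"]+s["tool_rot"][:,0]*.015).round(4), lidpt(1.65,.19,.042,0))
```

```text
t 22.35 p [0.5681 0.3702 0.2887] F [ -0.6   0.4 -10.2] w 0.0087
[[-0.021, -0.014, -1.0], [-0.791, -0.611, 0.025], [-0.611, 0.791, 0.002]]
[ 35.6  52.1  26.1 -51.6 126.3 104.1] [0.5678 0.3583 0.2795] [0.56767943 0.3564013  0.28108128]
```

Call:
arm_command:
  plan:
    - [[0,0,0,0,0,0],[0,0,0,0,0,0],[0,0,0,0,0,0],[0,0,0,0,0,0],[-0.4,0,0,0,0,0],[-0.8,0,0,0,0,0],[-1.3,0,0,0,0,0],[-1.8,0,0,0,0,0],[-1.8,0,0,0,0,0]]
  jaw: 0.6

```text
time_s: 23.25
position: [0.5665, 0.4033, 0.3168]
tool_rot: [[-0.019, -0.015, -1.0], [-0.791, -0.612, 0.024], [-0.612, 0.791, -0.0]]
ft_force: [0.5, -0.0, -0.3]
grip_width: 0.0342
```

Run:
```python
from h import *
s=st(); print(s["q"].round(1)); p=s["position"]
R=s["tool_rot"]
print((R.T@np.array([0,0,.1])/.025).round(2)); row((.53,.25,.45),-91.5); row((.45,.1,.42),-91.5)
t=cam("top"); d=cam("side")
print([proj(d,[lidpt(th,.245,.0,-.16),lidpt(th,.245,.0,.16)]).round(0).tolist() for th in (1.45,1.55,1.65)])
save("m10",np.vstack([cv2.resize(t["img"][120:290,195:345],(480,544))[:300],cv2.resize(d["img"][120:300,200:488],(480,300))]))
```

```text
t 23.25 p [0.5665 0.4033 0.3168] F [ 0.5 -0.  -0.3] w 0.0342
[[-0.019, -0.015, -1.0], [-0.791, -0.612, 0.024], [-0.612, 0.791, -0.0]]
[ 37.6  56.2  12.8 -57.4 133.1  95.9]
[-2.45  3.16 -0.  ]
row [1.61, 7.99, 1.31, 0.02, -0.01, -8.71]
row [7.15, 10.76, 4.37, 0.02, -0.01, -8.71]
[[[207.0, 161.0], [312.0, 225.0]], [[200.0, 167.0], [305.0, 232.0]], [[192.0, 173.0], [298.0, 240.0]]]
```

Run:
```python
from h import *
row((.55,.405,.33),-91.5); row((.42,.40,.35),-91.5); row((.42,.38,.44),-91.5)
```

```text
row [-0.36, 0.35, 0.69, -0.0, -0.04, -8.69]
row [-0.61, 1.19, 5.88, -0.0, -0.04, -8.69]
row [-2.18, 4.53, 5.85, -0.0, -0.04, -8.69]
```

Call:
arm_command:
  plan:
    - [[0,0,0.1,0,0,-1.4],[-0.1,0.1,0.3,0,0,-2.8],[-0.2,0.2,0.5,0,0,-4.2],[-0.36,0.35,0.69,0,0,-5.6],[-0.36,0.35,0.69,0,0,-7],[-0.36,0.35,0.69,0,0,-8.7],[-0.4,0.7,2.5,0,0,-8.7],[-0.6,1.2,4.3,0,0,-8.7],[-0.61,1.2,5.88,0,0,-8.7],[-1.2,2.4,5.88,0,0,-8.7]]

```text
time_s: 24.35
position: [0.4135, 0.3922, 0.3791]
tool_rot: [[-0.01, -0.023, -1.0], [-0.006, -1.0, 0.023], [-1.0, 0.006, 0.009]]
ft_force: [1.8, 0.5, -0.1]
grip_width: 0.0341
```

Run:
```python
from h import *
s=st(); print(s["q"].round(1))
row((.42,.38,.45),-91.5);row((.33,.1,.45),-91.5); row((.35,-.05,.45),-1.5)
```

```text
t 24.35 p [0.4135 0.3922 0.3791] F [ 1.8  0.5 -0.1] w 0.0341
[[-0.01, -0.023, -1.0], [-0.006, -1.0, 0.023], [-1.0, 0.006, 0.009]]
[ 31.6  21.3  55.3   0.  104.  122.9]
row [-2.84, 0.5, -0.24, 0.03, 0.09, -0.06]
row [-2.74, 11.78, 3.1, 0.03, 0.09, -0.06]
row [-2.71, 17.76, 2.16, -14.97, 0.11, 0.03]
```

Call:
arm_command:
  plan:
    - [[-1.5,0.2,0,0,0,0],[-2.9,0.5,0,0,0,0],[-2.9,2.5,0.5,0,0,0],[-2.9,4.5,1,0,0,0],[-2.9,6.5,1.5,0,0,0],[-2.9,8.5,2,0,0,0],[-2.9,10.5,2.5,0,0,0],[-2.9,12.5,2.5,0,0,0],[-2.9,14.5,2.5,0,0,0],[-2.9,16.5,2.5,0,0,0]]
  jaw: 0

```text
time_s: 25.35
position: [0.3459, -0.0117, 0.4562]
tool_rot: [[0.006, -0.026, -1.0], [-0.001, -1.0, 0.026], [-1.0, 0.001, -0.006]]
ft_force: [1.6, -0.5, 0.0]
grip_width: 0.0851
```

Run:
```python
from h import *
s=st(); t=cam("top"); d=cam("side")
save("m10",np.vstack([cv2.resize(t["img"][130:280,180:340],(640,600))[:,:][0:600:2],cv2.resize(d["img"][130:270,200:450],(640,300))])) if 0 else None
a=cv2.resize(t["img"][135:275,190:330],(560,560),interpolation=2); b=cv2.resize(d["img"][120:280,180:340],(240,240)); o=np.zeros((560,800,3),np.uint8); o[:,:560]=a; o[:240,560:]=b; save("m11",o)
```

```text
t 25.35 p [ 0.3459 -0.0117  0.4562] F [ 1.6 -0.5  0. ] w 0.0851
[[0.006, -0.026, -1.0], [-0.001, -1.0, 0.026], [-1.0, 0.001, -0.006]]
```

View pics/m11.png

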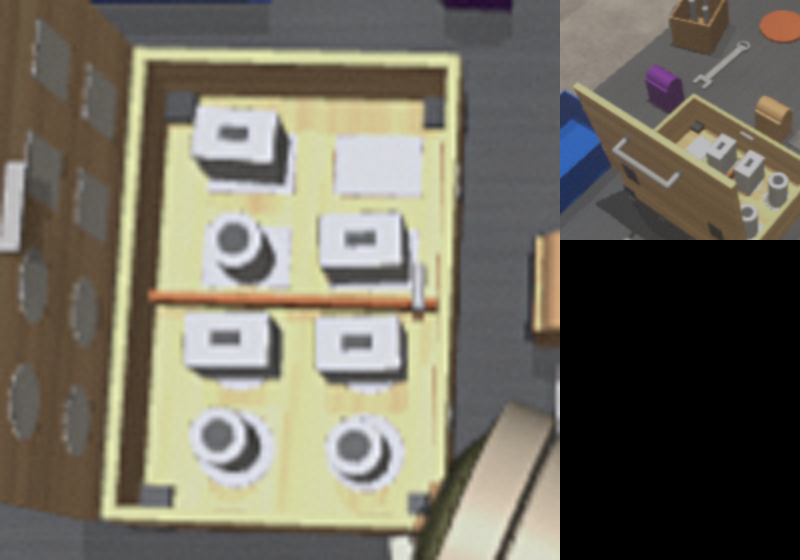

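Run:
```python
from h import *
t=cam("top"); im=t["img"]; H,S,V=cv2.split(cv2.cvtColor(im,cv2.COLOR_RGB2HSV))
m=(((S<40)&(V>120)).astype(np.uint8))
for n,roi in dict(blkA=(234,211,262,231),blkB=(267,211,293,232),bush=(241,186,261,205),okblk=(267,186,294,206)).items():
    x0,y0,x1,y1=roi; print(n); 
c={"blkA":(190+229/4,135+342/4),"blkB":(190+359/4,135+346/4),"bush":(190+238/4,135+243/4),"okblkB":(190+361/4,135+245/4),"bushR":(190+356/4,135+448/4)}
for n,p in c.items(): print(n,plane(t,[p],.078)[0].round(4))
print(plane(t,[(190+186/4,135+340/4),(190+272/4,135+342/4),(190+318/4,135+345/4),(190+402/4,135+347/4)],.078).round(4).tolist())
print("tray",plane(t,[(447,188),(507.5,191),(505,281),(444,279)],.04).round(3).tolist())
row((.53,.139,.3),86 if 0 else -91.5)
```

```text
blkA
blkB
bush
okblk
blkA [0.5255 0.2267 0.078 ]
blkB [0.5229 0.1404 0.078 ]
bush [0.5924 0.2229 0.078 ]
okblkB [0.591  0.1404 0.078 ]
bushR [0.4555 0.1411 0.078 ]
[[0.5267, 0.2554, 0.078], [0.5255, 0.1981, 0.078], [0.5236, 0.1676, 0.078], [0.5223, 0.112, 0.078]]
tray [[0.623, -0.314, 0.04], [0.614, -0.483, 0.04], [0.368, -0.459, 0.04], [0.374, -0.295, 0.04]]
row [6.25, -6.32, -7.1, -0.07, -0.04, -0.0]
```

Run:
```python
from h import *
row((.5238,.1404,.19),-1.5)
```

```text
row [10.65, -6.37, -6.83, -15.07, -0.03, -0.03]
```

Call:
arm_command:
  plan:
    - [[0,-1,-1,-1.4,0,0],[0.5,-2.5,-2.5,-2.8,0,0],[1,-4,-4,-4.2,0,0],[2,-5.5,-5.5,-5.6,0,0],[4,-6.37,-6.83,-7,0,0],[6,-6.37,-6.83,-8.4,0,0],[8,-6.37,-6.83,-9.8,0,0],[9.5,-6.37,-6.83,-11.2,0,0],[10.6,-6.37,-6.83,-12.6,0,0],[10.6,-6.37,-6.83,-14,0,0]]
  jaw: 0.39

```text
time_s: 26.5
position: [0.5198, 0.1466, 0.1861]
tool_rot: [[-0.006, 0.992, -0.122], [0.0, -0.122, -0.993], [-1.0, -0.006, 0.001]]
ft_force: [0.1, 0.8, 0.1]
grip_width: 0.0521
```

Call:
arm_command:
  plan:
    - [[0,0,0,-1,0,0],[0,0,0,-1,0,0],[0,0,0,-1,0,0]]

```text
time_s: 26.8
position: [0.5221, 0.146, 0.1912]
tool_rot: [[0.004, 1.0, -0.027], [0.0, -0.027, -1.0], [-1.0, 0.004, -0.0]]
ft_force: [0.1, 0.1, 0.2]
grip_width: 0.0519
```

Run:
```python
from h import *
s=st(); w=cam("wrist","w12")
# block tops predicted
for n,c in dict(B=(.5236,.1404),A=(.526,.2267),bush=(.593,.2235)).items(): print(n,proj(w,[(c[0],c[1],.078)]).round(0).tolist())
row((.5238,.1404,.062),-1.5)
```

```text
t 26.8 p [0.5221 0.146  0.1912] F [0.1 0.1 0.2] w 0.0519
[[0.004, 1.0, -0.027], [0.0, -0.027, -1.0], [-1.0, 0.004, -0.0]]
B [[320.0, 211.0]]
A [[321.0, 87.0]]
bush [[421.0, 90.0]]
row [5.17, 0.06, 0.22, -0.01, -0.0, -0.03]
```

View pics/w12.png

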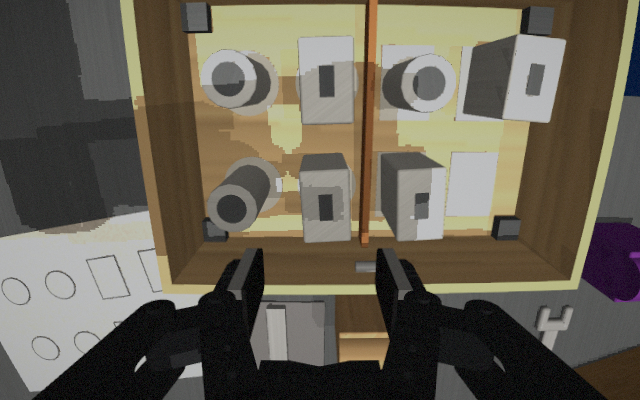

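Run:
```python
from h import *
row((.528,.140,.062),-1.5)
```

```text
row [5.17, 0.22, 0.23, -0.01, -0.0, -0.03]
```

Call:
arm_command:
  plan:
    - [[0.5,0.22,0.23,0,0,0],[1.7,0.22,0.23,0,0,0],[3,0.22,0.23,0,0,0],[4.2,0.22,0.23,0,0,0],[4.9,0.22,0.23,0,0,0],[5.17,0.22,0.23,0,0,0],[5.17,0.22,0.23,0,0,0]]

```text
time_s: 27.55
position: [0.5277, 0.1389, 0.0605]
tool_rot: [[0.001, 1.0, -0.026], [-0.0, -0.026, -1.0], [-1.0, 0.001, 0.0]]
ft_force: [0.5, 0.7, -0.5]
grip_width: 0.0519
```

Call:
arm_command:
  plan:
    - [[0,0,0,0,0,0],[0,0,0,0,0,0],[0,0,0,0,0,0],[0,0,0,0,0,0],[-1,0,0,0,0,0],[-2.5,0,0,0,0,0],[-4.5,0,0,0,0,0],[-6,0,0,0,0,0],[-6,0,0,0,0,0]]
  jaw: 1
  newtons: 60

```text
time_s: 28.45
position: [0.529, 0.1393, 0.2164]
tool_rot: [[0.012, 1.0, -0.025], [0.0, -0.025, -1.0], [-1.0, 0.012, -0.001]]
ft_force: [0.7, 0.0, -2.5]
grip_width: 0.0351
```

Run:
```python
from h import *
s=st()
row((.565,-.395,.21),-1.5)
```

```text
t 28.45 p [0.529  0.1393 0.2164] F [ 0.7  0.  -2.5] w 0.0351
[[0.012, 1.0, -0.025], [0.0, -0.025, -1.0], [-1.0, 0.012, -0.001]]
row [0.26, 1.96, 21.33, 0.01, -0.01, -0.11]
```

Call:
arm_command:
  plan:
    - [[0,0.2,1.5,0,0,0],[0,0.4,3.4,0,0,0],[0,0.6,5.4,0,0,0],[0,0.8,7.4,0,0,0],[0.2,1,9.4,0,0,0],[0.2,1.2,11.4,0,0,0],[0.2,1.4,13.4,0,0,0],[0.2,1.6,15.4,0,0,0],[0.2,1.8,17.4,0,0,0],[0.2,1.96,19.4,0,0,0]]

```text
time_s: 29.45
position: [0.5637, -0.3466, 0.2047]
tool_rot: [[0.0, 1.0, -0.025], [0.002, -0.025, -1.0], [-1.0, 0.0, -0.002]]
ft_force: [1.1, 0.3, -2.3]
grip_width: 0.0356
```

Run:
```python
from h import *
s=st(); print(s["q"].round(1))
row((.565,-.392,.059),-1.5)
```

```text
t 29.45 p [ 0.5637 -0.3466  0.2047] F [ 1.1  0.3 -2.3] w 0.0356
[[0.0, 1.0, -0.025], [0.002, -0.025, -1.0], [-1.0, 0.0, -0.002]]
[-41.8  35.3  59.4   0.1  85.4 -40.4]
row [5.82, 0.09, 1.83, 0.01, -0.02, -0.0]
```

Call:
arm_command:
  plan:
    - [[0,0.1,1.2,0,0,0],[1,0.1,1.83,0,0,0],[2.5,0.1,1.83,0,0,0],[4,0.1,1.83,0,0,0],[5,0.1,1.83,0,0,0],[5.5,0.1,1.83,0,0,0],[5.75,0.1,1.83,0,0,0],[5.8,0.1,1.83,0,0,0],[5.8,0.1,1.83,0,0,0]]

```text
time_s: 30.35
position: [0.5663, -0.3909, 0.0625]
tool_rot: [[0.003, 1.0, -0.025], [-0.001, -0.025, -1.0], [-1.0, 0.004, 0.001]]
ft_force: [0.8, 1.1, -2.4]
grip_width: 0.0352
```

Call:
arm_command:
  plan:
    - [[0,0,0,0,0,0],[0,0,0,0,0,0],[0,0,0,0,0,0],[-1,0,0,0,0,0],[-2.5,0,0,0,0,0],[-4.5,0,0,0,0,0],[-6,0,0,0,0,0],[-6,0,-1.5,0,0,0],[-6,0,-3.5,0,0,0],[-6,0,-5.5,0,0,0]]
  jaw: 0.39

```text
time_s: 31.35
position: [0.5687, -0.2519, 0.212]
tool_rot: [[0.003, 1.0, -0.026], [-0.001, -0.026, -1.0], [-1.0, 0.003, 0.0]]
ft_force: [0.0, 0.6, -0.4]
grip_width: 0.0521
```

Run:
```python
from h import *
s=st()
row((.530,.230,.2),-1.5)
```

```text
t 31.35 p [ 0.5687 -0.2519  0.212 ] F [ 0.   0.6 -0.4] w 0.0521
[[0.003, 1.0, -0.026], [-0.001, -0.026, -1.0], [-1.0, 0.003, 0.0]]
row [0.47, -2.05, -19.23, -0.0, 0.0, -0.03]
```

Call:
arm_command:
  plan:
    - [[0,-0.2,-1.8,0,0,0],[0,-0.4,-3.8,0,0,0],[0,-0.6,-5.8,0,0,0],[0,-0.8,-7.8,0,0,0],[0,-1,-9.8,0,0,0],[0,-1.2,-11.8,0,0,0],[0,-1.5,-13.8,0,0,0],[0,-1.8,-15.8,0,0,0],[0,-2,-17.8,0,0,0],[0,-2.05,-19.2,0,0,0]]

```text
time_s: 32.35
position: [0.5289, 0.2308, 0.2121]
tool_rot: [[0.003, 1.0, -0.023], [0.001, -0.023, -1.0], [-1.0, 0.003, -0.001]]
ft_force: [1.0, -1.0, 0.2]
grip_width: 0.052
```

Call:
arm_command:
  plan:
    - [[0,0,0,0,0,0],[0,0,0,0,0,0]]

```text
time_s: 32.55
position: [0.5296, 0.2285, 0.2116]
tool_rot: [[0.003, 1.0, -0.023], [-0.0, -0.023, -1.0], [-1.0, 0.003, 0.0]]
ft_force: [0.4, 1.1, 0.9]
grip_width: 0.0521
```

Run:
```python
from h import *
s=st()
row((.530,.230,.062),-1.5)
```

```text
t 32.55 p [0.5296 0.2285 0.2116] F [0.4 1.1 0.9] w 0.0521
[[0.003, 1.0, -0.023], [-0.0, -0.023, -1.0], [-1.0, 0.003, 0.0]]
row [5.99, -0.0, -0.06, 0.03, 0.0, -0.03]
```

Call:
arm_command:
  plan:
    - [[1,0,-0.05,0,0,0],[2.5,0,-0.05,0,0,0],[4,0,-0.05,0,0,0],[5,0,-0.05,0,0,0],[5.7,0,-0.05,0,0,0],[5.97,0,-0.05,0,0,0],[5.97,0,-0.05,0,0,0]]

```text
time_s: 33.25
position: [0.5302, 0.2282, 0.0619]
tool_rot: [[0.001, 1.0, -0.026], [-0.0, -0.026, -1.0], [-1.0, 0.001, 0.0]]
ft_force: [-0.2, -0.2, 0.4]
grip_width: 0.0521
```

Call:
arm_command:
  plan:
    - [[0,0,0,0,0,0],[0,0,0,0,0,0],[0,0,0,0,0,0],[0,0,0,0,0,0],[-1,0,0,0,0,0],[-2.5,0,0,0,0,0],[-4.5,0,0,0,0,0],[-6,0,0,0,0,0],[-6,0,1,0,0,0],[-6,0,3,0,0,0]]
  jaw: 1
  newtons: 60

```text
time_s: 34.25
position: [0.5278, 0.1556, 0.2133]
tool_rot: [[0.005, 1.0, -0.021], [0.001, -0.021, -1.0], [-1.0, 0.005, -0.001]]
ft_force: [1.2, -1.2, -2.7]
grip_width: 0.0352
```

Run:
```python
from h import *
s=st()
row((.495,-.39,.21),-1.5)
```

```text
t 34.25 p [0.5278 0.1556 0.2133] F [ 1.2 -1.2 -2.7] w 0.0352
[[0.005, 1.0, -0.021], [0.001, -0.021, -1.0], [-1.0, 0.005, -0.001]]
row [0.11, -0.86, 21.85, 0.05, -0.01, -0.05]
```

Call:
arm_command:
  plan:
    - [[0,0,1.8,0,0,0],[0,-0.1,3.8,0,0,0],[0,-0.2,5.8,0,0,0],[0,-0.3,7.8,0,0,0],[0,-0.4,9.8,0,0,0],[0,-0.5,11.8,0,0,0],[0,-0.6,13.8,0,0,0],[0,-0.7,15.8,0,0,0],[0,-0.8,17.8,0,0,0],[0,-0.85,19.8,0,0,0]]

```text
time_s: 35.25
position: [0.4937, -0.3413, 0.2122]
tool_rot: [[0.002, 1.0, -0.025], [0.0, -0.025, -1.0], [-1.0, 0.002, -0.0]]
ft_force: [0.6, 0.7, -2.1]
grip_width: 0.0356
```

Run:
```python
from h import *
s=st()
row((.495,-.391,.058),-1.5)
```

```text
t 35.25 p [ 0.4937 -0.3413  0.2122] F [ 0.6  0.7 -2.1] w 0.0356
[[0.002, 1.0, -0.025], [0.0, -0.025, -1.0], [-1.0, 0.002, -0.0]]
row [6.17, 0.09, 1.99, 0.01, -0.0, -0.02]
```

Call:
arm_command:
  plan:
    - [[0,0.1,1.2,0,0,0],[1,0.1,1.98,0,0,0],[2.5,0.1,1.98,0,0,0],[4,0.1,1.98,0,0,0],[5,0.1,1.98,0,0,0],[5.8,0.1,1.98,0,0,0],[6.1,0.1,1.98,0,0,0],[6.15,0.1,1.98,0,0,0],[6.15,0.1,1.98,0,0,0]]

```text
time_s: 36.15
position: [0.4959, -0.3888, 0.0593]
tool_rot: [[0.002, 1.0, -0.025], [-0.0, -0.025, -1.0], [-1.0, 0.002, -0.0]]
ft_force: [-2.6, 3.1, 2.6]
grip_width: 0.0356
```

Call:
arm_command:
  plan:
    - [[0,0,0,0,0,0],[0,0,0,0,0,0],[0,0,0,0,0,0],[-1,0,0,0,0,0],[-2.5,0,0,0,0,0],[-4.5,0,0,0,0,0],[-6,0,0,0,0,0],[-6,0,-1.5,0,0,0],[-6,0,-3.5,0,0,0],[-6,0,-5.5,0,0,0]]
  jaw: 0.37

```text
time_s: 37.15
position: [0.4988, -0.2504, 0.2085]
tool_rot: [[0.003, 1.0, -0.026], [-0.0, -0.026, -1.0], [-1.0, 0.003, 0.0]]
ft_force: [1.1, 1.3, 1.3]
grip_width: 0.0538
```

Run:
```python
from h import *
s=st()
row((.5995,.2288,.2),-1.5)
```

```text
t 37.15 p [ 0.4988 -0.2504  0.2085] F [1.1 1.3 1.3] w 0.0538
[[0.003, 1.0, -0.026], [-0.0, -0.026, -1.0], [-1.0, 0.003, 0.0]]
row [0.34, 3.52, -19.27, -0.0, 0.0, -0.03]
```

Call:
arm_command:
  plan:
    - [[0,0.4,-1.8,0,0,0],[0,0.8,-3.8,0,0,0],[0,1.2,-5.8,0,0,0],[0,1.6,-7.8,0,0,0],[0,2,-9.8,0,0,0],[0,2.4,-11.8,0,0,0],[0,2.8,-13.8,0,0,0],[0,3.2,-15.8,0,0,0],[0,3.52,-17.8,0,0,0],[0,3.52,-19.3,0,0,0]]

```text
time_s: 38.15
position: [0.5994, 0.2309, 0.2084]
tool_rot: [[0.003, 1.0, -0.025], [0.0, -0.025, -1.0], [-1.0, 0.003, -0.0]]
ft_force: [0.1, -0.5, 0.2]
grip_width: 0.0538
```

Call:
arm_command:
  plan:
    - [[0,0,0,0,0,0],[0,0,0,0,0,0]]

```text
time_s: 38.35
position: [0.5989, 0.2293, 0.2083]
tool_rot: [[0.002, 1.0, -0.023], [-0.0, -0.023, -1.0], [-1.0, 0.002, 0.0]]
ft_force: [1.2, 0.1, 0.5]
grip_width: 0.0537
```

Run:
```python
from h import *
s=st()
row((.5995,.2288,.062),-1.5)
w=cam("wrist"); im=w["img"]; p=proj(w,[(.5995,.2288,.078)])[0]; print(p)
x,y=p.astype(int); g=cv2.cvtColor(im,cv2.COLOR_RGB2GRAY)[y-70:y+70,x-70:x+70]
c=cv2.HoughCircles(cv2.GaussianBlur(g,(5,5),0),cv2.HOUGH_GRADIENT,1,20,param1=80,param2=25,minRadius=10,maxRadius=45)
if c is not None:
    for a in c[0][:4]: print(a, plane(w,[(a[0]+x-70,a[1]+y-70)],.078)[0].round(4))
```

```text
t 38.35 p [0.5989 0.2293 0.2083] F [1.2 0.1 0.5] w 0.0537
[[0.002, 1.0, -0.023], [-0.0, -0.023, -1.0], [-1.0, 0.002, 0.0]]
row [5.85, 0.01, 0.02, 0.03, 0.0, -0.02]
[319.19217647 197.269932  ]
[66.5 62.5 31. ] [0.5968 0.2351 0.078 ]
```

Call:
arm_command:
  plan:
    - [[1,-0.05,-0.1,0,0,0],[2.5,-0.05,-0.1,0,0,0],[4,-0.05,-0.1,0,0,0],[5,-0.05,-0.1,0,0,0],[5.6,-0.05,-0.1,0,0,0],[5.85,-0.05,-0.1,0,0,0],[5.85,-0.05,-0.1,0,0,0]]

```text
time_s: 39.1
position: [0.5983, 0.2299, 0.0621]
tool_rot: [[0.001, 1.0, -0.026], [-0.0, -0.026, -1.0], [-1.0, 0.001, 0.0]]
ft_force: [-0.1, -0.2, -0.2]
grip_width: 0.0537
```

Call:
arm_command:
  plan:
    - [[0,0,0,0,0,0],[0,0,0,0,0,0],[0,0,0,0,0,0],[0,0,0,0,0,0],[-1,0,0,0,0,0],[-2.5,0,0,0,0,0],[-4.5,0,0,0,0,0],[-6,0,0,0,0,0],[-6,0,1,0,0,0],[-6,0,3,0,0,0]]
  jaw: 1
  newtons: 60

```text
time_s: 40.1
position: [0.5958, 0.1578, 0.2135]
tool_rot: [[0.005, 1.0, -0.02], [0.001, -0.02, -1.0], [-1.0, 0.005, -0.001]]
ft_force: [0.7, -1.3, -2.2]
grip_width: 0.0365
```

Run:
```python
from h import *
s=st()
row((.425,-.385,.21),-1.5)
```

```text
t 40.1 p [0.5958 0.1578 0.2135] F [ 0.7 -1.3 -2.2] w 0.0365
[[0.005, 1.0, -0.02], [0.001, -0.02, -1.0], [-1.0, 0.005, -0.001]]
row [0.08, -6.39, 21.85, 0.06, -0.01, -0.05]
```

Call:
arm_command:
  plan:
    - [[0,-0.5,1.7,0,0,0],[0,-1,3.6,0,0,0],[0,-1.5,5.5,0,0,0],[0,-2,7.4,0,0,0],[0,-2.6,9.3,0,0,0],[0,-3.2,11.2,0,0,0],[0,-3.8,13.1,0,0,0],[0,-4.4,15,0,0,0],[0,-5,16.9,0,0,0],[0,-5.6,18.8,0,0,0]]

```text
time_s: 41.1
position: [0.4433, -0.3119, 0.2121]
tool_rot: [[0.003, 1.0, -0.025], [-0.0, -0.025, -1.0], [-1.0, 0.003, 0.0]]
ft_force: [1.0, 0.4, -1.4]
grip_width: 0.0369
```

Run:
```python
from h import *
s=st()
row((.425,-.382,.058),-1.5)
```

```text
t 41.1 p [ 0.4433 -0.3119  0.2121] F [ 1.   0.4 -1.4] w 0.0369
[[0.003, 1.0, -0.025], [-0.0, -0.025, -1.0], [-1.0, 0.003, 0.0]]
row [6.16, -0.68, 2.82, 0.01, 0.0, -0.02]
```

Call:
arm_command:
  plan:
    - [[0,-0.4,1.5,0,0,0],[0,-0.68,2.8,0,0,0],[1,-0.68,2.8,0,0,0],[2.5,-0.68,2.8,0,0,0],[4,-0.68,2.8,0,0,0],[5.2,-0.68,2.8,0,0,0],[5.9,-0.68,2.8,0,0,0],[6.13,-0.68,2.8,0,0,0],[6.13,-0.68,2.8,0,0,0]]

```text
time_s: 42.0
position: [0.4257, -0.3796, 0.0593]
tool_rot: [[0.002, 1.0, -0.025], [0.0, -0.025, -1.0], [-1.0, 0.002, -0.0]]
ft_force: [-1.3, 0.9, 0.1]
grip_width: 0.0368
```

Call:
arm_command:
  plan:
    - [[0,0,0,0,0,0],[0,0,0,0,0,0],[0,0,0,0,0,0],[-1,0,0,0,0,0],[-2.5,0,0,0,0,0],[-4.5,0,0,0,0,0],[-6,0,0,0,0,0],[-8,0,-1.5,0,0,0],[-10,0,-3,0,0,0],[-10,0,-3,0,0,0]]
  jaw: 0.37

```text
time_s: 43.0
position: [0.4275, -0.3033, 0.3125]
tool_rot: [[0.006, 1.0, -0.024], [-0.004, -0.024, -1.0], [-1.0, 0.006, 0.004]]
ft_force: [-0.5, -0.2, 0.9]
grip_width: 0.0541
```

Run:
```python
from h import *
s=st()
# reverse path poses for lid
row((.42,.38,.45),-91.5)
t=cam("top"); im=t["img"]
print("lid free edge/handle check px:", proj(t,[lidpt(1.65,.19,.042,-.055),lidpt(1.65,.19,.042,.055),lidpt(1.65,.245,.012,.16)]).round(0).tolist())
d=cam("side"); print(proj(d,[lidpt(1.65,.19,.042,-.055),lidpt(1.65,.19,.042,.055),lidpt(1.65,.245,.0,-.16),lidpt(1.65,.245,.0,.16)]).round(0).tolist())
save("m13",np.hstack([cv2.resize(im[110:290,180:540],(480,240)),cv2.resize(d["img"][110:270,180:420],(320,240))[:240]]))
np.save("pics/side13.npy",d["img"])
```

```text
t 43.0 p [ 0.4275 -0.3033  0.3125] F [-0.5 -0.2  0.9] w 0.0541
[[0.006, 1.0, -0.024], [-0.004, -0.024, -1.0], [-1.0, 0.006, 0.004]]
row [-5.6, -0.92, -27.3, 15.02, -0.02, -0.07]
lid free edge/handle check px: [[178.0, 164.0], [174.0, 212.0], [173.0, 257.0]]
[[217.0, 219.0], [252.0, 242.0], [192.0, 173.0], [298.0, 240.0]]
```

Run:
```python
from h import *
print(lidpt(1.65,.215,.012,.1))
row((.40,-.20,.47),-1.5);row((.40,.15,.47),-1.5);row((.455,.395,.46),-1.5);row((.462,.395,.335),-1.5)
```

```text
[0.46695331 0.33107337 0.30837653]
row [-6.34, -1.17, -4.09, 0.03, 0.04, -0.07]
row [-6.41, -1.49, -18.09, 0.03, 0.04, -0.07]
row [-6.04, 0.49, -27.94, 0.03, 0.04, -0.07]
row [-1.04, 0.73, -27.97, 0.03, 0.04, -0.07]
```

Call:
arm_command:
  plan:
    - [[-2,-0.4,-0.5,0,0,0],[-4,-0.8,-1.5,0,0,0],[-6,-1.2,-3,0,0,0],[-6.4,-1.2,-5,0,0,0],[-6.4,-1.2,-7,0,0,0],[-6.4,-1.3,-9,0,0,0],[-6.4,-1.3,-11,0,0,0],[-6.4,-1.4,-13,0,0,0],[-6.4,-1.5,-15,0,0,0],[-6.4,-1.5,-17,0,0,0]]
  jaw: 1
  newtons: 30

```text
time_s: 44.1
position: [0.3999, 0.1047, 0.4675]
tool_rot: [[0.001, 1.0, -0.026], [-0.0, -0.026, -1.0], [-1.0, 0.001, 0.0]]
ft_force: [1.3, -0.6, 0.7]
grip_width: -0.0001
```

Run:
```python
from h import *
s=st(); print(s["q"].round(1))
row((.44,.395,.46),-1.5);row((.462,.395,.335),-1.5)
```

```text
t 44.1 p [0.3999 0.1047 0.4675] F [ 1.3 -0.6  0.7] w -0.0001
[[0.001, 1.0, -0.026], [-0.0, -0.026, -1.0], [-1.0, 0.001, 0.0]]
[ -1.8   3.4  64.9  -0.  111.6  -0.4]
row [0.3, 1.3, -11.65, 0.0, 0.0, -0.01]
row [5.3, 2.18, -11.67, 0.0, 0.0, -0.01]
```

Call:
arm_command:
  plan:
    - [[0,0.3,-1.8,0,0,0],[0,0.5,-3.8,0,0,0],[0,0.7,-5.8,0,0,0],[0,0.9,-7.8,0,0,0],[0.2,1.1,-9.8,0,0,0],[0.3,1.3,-11.65,0,0,0],[1.5,1.7,-11.65,0,0,0],[3.3,2,-11.65,0,0,0],[4.8,2.18,-11.65,0,0,0],[5.3,2.18,-11.65,0,0,0]]

```text
time_s: 45.1
position: [0.4621, 0.3922, 0.3297]
tool_rot: [[-0.006, 1.0, -0.026], [-0.005, -0.026, -1.0], [-1.0, -0.006, 0.005]]
ft_force: [-0.1, -0.0, 0.3]
grip_width: -0.0
```

```bash
cat >> h.py <<'E'
def push(th,r=.215,ly=.1,extra=0,**k):
    P=lidpt(th,r,.012,ly)+np.array([0,.011*np.sin(th),.025-extra]); print(round(th,2),P.round(3),end=" "); return row(P,-1.5,**k)
E
python3 - <<'E'
from h import *
s=st(); print(s["q"].round(1))
for th in (1.65,1.5,1.35,1.2,1.05,.9): push(th)
E
```

```text
t 45.1 p [0.4621 0.3922 0.3297] F [-0.1 -0.   0.3] w -0.0
[[-0.006, 1.0, -0.026], [-0.005, -0.026, -1.0], [-1.0, -0.006, 0.005]]
[29.2 25.9 55.8 -0.1 98.8 30.6]
1.65 [0.467 0.342 0.333] row [-0.14, 0.24, 2.0, 0.0, 0.05, 0.06]
1.5 [0.466 0.31  0.335] row [-0.21, 0.24, 3.29, 0.0, 0.05, 0.06]
1.35 [0.465 0.277 0.332] row [-0.09, 0.24, 4.59, 0.0, 0.05, 0.06]
1.2 [0.464 0.246 0.325] row [0.23, 0.24, 5.86, 0.0, 0.05, 0.06]
1.05 [0.464 0.215 0.312] row [0.72, 0.25, 7.08, 0.0, 0.05, 0.06]
0.9 [0.463 0.186 0.296] row [1.39, 0.25, 8.22, 0.0, 0.05, 0.06]
```

Call:
arm_command:
  plan:
    - [[-0.1,0.24,1.1,0,0,0],[-0.14,0.24,2,0,0,0],[-0.18,0.24,2.65,0,0,0],[-0.21,0.24,3.29,0,0,0],[-0.15,0.24,3.95,0,0,0],[-0.09,0.24,4.59,0,0,0],[0.07,0.24,5.2,0,0,0],[0.23,0.24,5.86,0,0,0],[0.47,0.24,6.5,0,0,0],[0.72,0.25,7.08,0,0,0]]

```text
time_s: 46.1
position: [0.4634, 0.2149, 0.3181]
tool_rot: [[0.002, 1.0, -0.025], [0.0, -0.025, -1.0], [-1.0, 0.002, -0.0]]
ft_force: [-0.9, 2.9, -0.8]
grip_width: -0.0001
```

Run:
```python
from h import *
s=st()
for th in (1.05,.9,.75,.6,.45,.3,.2): push(th)
d=cam("side"); save("x14",cv2.resize(d["img"][90:300,160:440],(800,600),interpolation=2))
```

```text
t 46.1 p [0.4634 0.2149 0.3181] F [-0.9  2.9 -0.8] w -0.0001
[[0.002, 1.0, -0.025], [0.0, -0.025, -1.0], [-1.0, 0.002, -0.0]]
1.05 [0.464 0.215 0.312] row [0.23, 0.01, -0.01, 0.01, -0.0, -0.02]
0.9 [0.463 0.186 0.296] row [0.89, 0.01, 1.14, 0.01, -0.0, -0.02]
0.75 [0.462 0.16  0.275] row [1.71, 0.01, 2.18, 0.01, -0.0, -0.02]
0.6 [0.462 0.138 0.251] row [2.67, 0.01, 3.09, 0.01, -0.0, -0.02]
0.45 [0.461 0.119 0.224] row [3.75, 0.0, 3.86, 0.01, -0.0, -0.02]
0.3 [0.461 0.103 0.195] row [4.92, 0.0, 4.46, 0.01, -0.0, -0.02]
0.2 [0.461 0.096 0.174] row [5.74, 0.0, 4.76, 0.01, -0.0, -0.02]
```

Call:
arm_command:
  plan:
    - [[0.5,0,0.57,0,0,0],[0.89,0,1.14,0,0,0],[1.3,0,1.66,0,0,0],[1.71,0,2.18,0,0,0],[2.2,0,2.64,0,0,0],[2.67,0,3.09,0,0,0],[3.2,0,3.48,0,0,0],[3.75,0,3.86,0,0,0],[4.35,0,4.16,0,0,0],[4.92,0,4.46,0,0,0]]

```text
time_s: 47.15
position: [0.461, 0.1041, 0.1948]
tool_rot: [[0.002, 1.0, -0.025], [-0.0, -0.025, -1.0], [-1.0, 0.002, 0.0]]
ft_force: [-0.6, 1.3, 1.2]
grip_width: -0.0001
```

Run:
```python
from h import *
s=st()
for th in (.3,.2,.15,.1,.06,.05): push(th)
```

```text
t 47.15 p [0.461  0.1041 0.1948] F [-0.6  1.3  1.2] w -0.0001
[[0.002, 1.0, -0.025], [-0.0, -0.025, -1.0], [-1.0, 0.002, 0.0]]
0.3 [0.461 0.103 0.195] row [-0.01, -0.0, 0.02, 0.01, 0.0, -0.02]
0.2 [0.461 0.096 0.174] row [0.81, -0.0, 0.32, 0.01, 0.0, -0.02]
0.15 [0.461 0.093 0.164] row [1.23, -0.0, 0.44, 0.01, 0.0, -0.02]
0.1 [0.461 0.09  0.153] row [1.66, -0.0, 0.54, 0.01, 0.0, -0.02]
0.06 [0.461 0.089 0.145] row [2.0, -0.0, 0.61, 0.01, 0.0, -0.02]
0.05 [0.461 0.089 0.143] row [2.08, -0.0, 0.62, 0.01, 0.0, -0.02]
```

Call:
arm_command:
  plan:
    - [[0.4,0,0.16,0,0,0],[0.81,0,0.32,0,0,0],[1.23,0,0.44,0,0,0],[1.66,0,0.54,0,0,0],[1.85,0,0.58,0,0,0],[2,0,0.6,0,0,0],[2,0,0.6,0,0,0]]

```text
time_s: 47.85
position: [0.4608, 0.0894, 0.145]
tool_rot: [[0.002, 1.0, -0.025], [-0.0, -0.025, -1.0], [-1.0, 0.002, 0.0]]
ft_force: [-0.3, 0.3, 0.1]
grip_width: -0.0002
```

Run:
```python
from h import *
s=st()
d=cam("side"); im=d["img"]; H,S,V=cv2.split(cv2.cvtColor(im,cv2.COLOR_RGB2HSV)); c=blob((S>50)&(H>14)&(H<40)&(V>100),(200,150,372,310),5); print("lid far/near corner",c[c[:,1].argmin()],c[c[:,0].argmax()])
for th in (.04,.06,.1): print(th,proj(d,[lidpt(th,.245,.012,-.16),lidpt(th,.245,.012,.16)]).round(1).tolist())
```

```text
t 47.85 p [0.4608 0.0894 0.145 ] F [-0.3  0.3  0.1] w -0.0002
[[0.002, 1.0, -0.025], [-0.0, -0.025, -1.0], [-1.0, 0.002, 0.0]]
lid far/near corner [272 173] [358 222]
0.04 [[272.6, 172.1], [358.7, 221.5]]
0.06 [[272.4, 171.1], [358.8, 220.6]]
0.1 [[271.9, 169.2], [358.8, 218.8]]
```

Call:
arm_command:
  plan:
    - [[-1,0,0,0,0,0],[-3,0,0,0,0,0],[-5,0,0,0,0,0],[-7,-0.5,0,0,0,0],[-9,-1.5,0,0,0,0],[-10,-3,0,0,0,0],[-10,-5,0,0,0,0],[-10,-5,0,0,0,0]]

```text
time_s: 48.7
position: [0.3312, 0.0931, 0.3968]
tool_rot: [[0.007, 1.0, -0.024], [-0.0, -0.024, -1.0], [-1.0, 0.007, 0.0]]
ft_force: [-0.2, 0.6, -0.3]
grip_width: 0.0001
```

Run:
```python
from h import *
s=st(); t=cam("top"); d=cam("side")
o=np.zeros((600,800,3),np.uint8); o[:400,:]=cv2.resize(t["img"][120:300,170:530],(800,400),interpolation=2); o[400:,:400]=cv2.resize(d["img"][100:250,210:510],(400,200)); o[400:,400:]=cv2.resize(d["img"][150:250,200:400],(400,200)); save("m15",o)
```

```text
t 48.7 p [0.3312 0.0931 0.3968] F [-0.2  0.6 -0.3] w 0.0001
[[0.007, 1.0, -0.024], [-0.0, -0.024, -1.0], [-1.0, 0.007, 0.0]]
```

View pics/m15.png

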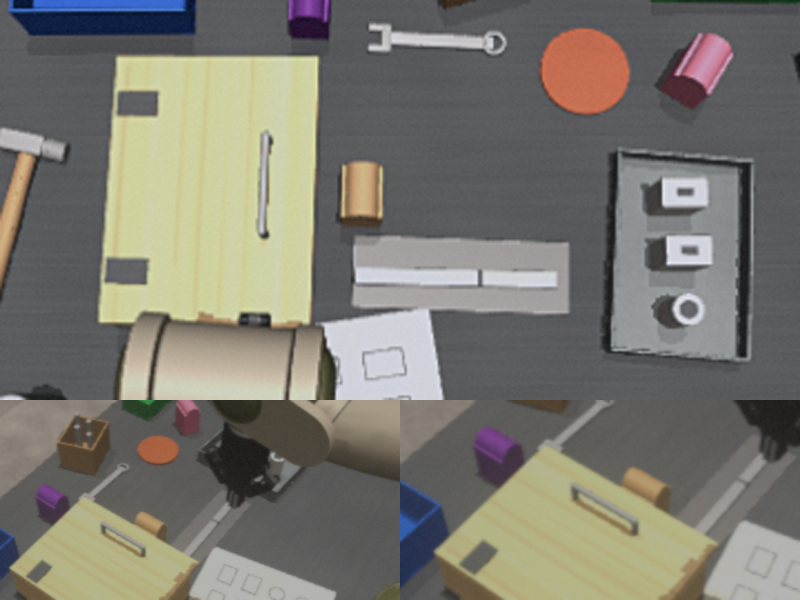

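Call:
arm_command:
  plan:
    - [[0,0,0,0,0,0],[0,0,0,0,0,0],[0,0,0,0,0,0],[0,0,0,0,0,0],[0,0,0,0,0,0]]

```text
time_s: 49.3
position: [0.3357, 0.0925, 0.3948]
tool_rot: [[0.002, 1.0, -0.025], [0.0, -0.025, -1.0], [-1.0, 0.002, -0.0]]
ft_force: [-0.2, -0.3, -0.2]
grip_width: 0.0001
```

Run:
```python
from h import *
from rig import workorder
t=cam("top"); d=cam("side"); im=t["img"]; H,S,V=cv2.split(cv2.cvtColor(im,cv2.COLOR_RGB2HSV))
c=blob((V>195)&(S<50),(330,238,426,254),5); r=cv2.minAreaRect(plane(t,c,.011)[:,:2].astype(np.float32)); print("bar",r)
im=d["img"]; H,S,V=cv2.split(cv2.cvtColor(im,cv2.COLOR_RGB2HSV)); c=blob((S>50)&(H>14)&(H<40)&(V>100),(200,150,372,310),5); print("lid",c[c[:,1].argmin()],c[c[:,0].argmax()])
print(workorder.close_job())
```

```text
bar ((0.47081059217453003, -0.11462079733610153), (0.24504885077476501, 0.018197979778051376), 88.71209716796875)
lid [272 173] [358 222]
the job is handed in; nothing more can be done
None
```

I finished the job and handed it in at about 49 s of the 210 s allowed; no verdict was reported.

- **Levering:** I stood the chock about 55 mm out from the lip and laid the bar over it with its end under the lip. Pressing the bar down raised the lid to about 0.13 rad. I had no direct reading of the bar's contact forces, so I judged them from the wrist force: about 12 N at the hand with the lid still tight, and 4 to 7 N while lifting.
- **Opening:** After laying the bar on the mat, I gripped the handle and swung the lid to about 1.65 rad.
- **Sorting:** Two blocks stood in the bush bay and one bush stood in the block bay. All three now stand in the grey tray, and I did not touch the other parts.
- **Closing:** I pushed the lid back down with the closed fingers and moved the arm clear.

**Last checks:**
- **Lid:** the side view puts it at roughly 0.03 to 0.05 rad. The tool felt no force at the end of the push, so the lid had already settled on its catch.
- **Bar:** it lies flat, with its middle about 9 mm from the mat's middle.
- **Tray and other things:** all three parts are in the tray, and no bystander visible in the last view had moved. The spray can was outside that view. I could not see the correctly packed parts once the lid was shut.

**Where readings disagreed:** the handle was about 14 mm from where my lid model put it, because of a sign error that I corrected before gripping. The part positions from the top camera were 4 to 8 mm off, so I used the wrist view and the stated layout instead.

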